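# Hang the tin trays nested on the workshop hook

### The job

Hang the three tin trays from the rack on the hook, nested one inside the other: first the largest, slid back along the prong until it is fully home against the stop disc, then the middle one, then the smallest, each slid home until its crook butts against the one behind it. Lay each crook gently on the prong before letting go, since the hook's exact height must be felt; do not drop the trays or force the hook, and leave everything else on the bench alone.

Things in the scene. Friction and masses are not known exactly. Their poses are not given: they have to be found in the camera images.
- tray_l: The largest of three shallow rectangular tin trays, standing on edge in a rack slot: 150 wide (its y) x 130 high (z) x 28 deep (x), walls 2.5. Open face towards its -x, closed back towards +x. Origin: centre of the lower edge face, midway in the depth. A strap 6 x 3 at y = +8.5 rises from its top to a hanging crook. Weighs 0.12 to 0.38 kg; hangs within 4 degrees of plumb.
- tray_l_crook (a point): On the largest tray, axes as the tray's: middle of the underside of the crook's top, which rests on the prong; 175 above the tray's origin and 3 to its -x. The crook is an inverted U open below and through along x: 16 long (x), 20 wide outside (y), 14 inside, legs 22 long. The tray's top edge is 45 below this point. A wooden grip 16 (x) x 20 (y) on it reaches 32 above it.
- tray_l_grip (a point): On the largest tray: middle axis of the wooden grip, 23 above the crook point and 9 below the grip's top; pinch here from above across the 20 mm width (along the tray's y).
- tray_m: The middle of three shallow rectangular tin trays, standing on edge in a rack slot: 126 wide (its y) x 106 high (z) x 28 deep (x), walls 2.5. Open face towards its -x, closed back towards +x. Origin: centre of the lower edge face, midway in the depth. A strap 6 x 3 at y = +8.5 rises from its top to a hanging crook. Weighs 0.12 to 0.38 kg; hangs within 4 degrees of plumb.
- tray_m_crook (a point): On the middle tray, axes as the tray's: middle of the underside of the crook's top, which rests on the prong; 163 above the tray's origin and 3 to its -x. The crook is an inverted U open below and through along x: 16 long (x), 20 wide outside (y), 14 inside, legs 22 long. The tray's top edge is 57 below this point. A wooden grip 16 (x) x 20 (y) on it reaches 63 above it.
- tray_m_grip (a point): On the middle tray: middle axis of the wooden grip, 54 above the crook point and 9 below the grip's top; pinch here from above across the 20 mm width (along the tray's y).
- tray_s: The smallest of three shallow rectangular tin trays, standing on edge in a rack slot: 102 wide (its y) x 82 high (z) x 28 deep (x), walls 2.5. Open face towards its -x, closed back towards +x. Origin: centre of the lower edge face, midway in the depth. A strap 6 x 3 at y = +8.5 rises from its top to a hanging crook. Weighs 0.12 to 0.38 kg; hangs within 4 degrees of plumb.
- tray_s_crook (a point): On the smallest tray, axes as the tray's: middle of the underside of the crook's top, which rests on the prong; 151 above the tray's origin and 3 to its -x. The crook is an inverted U open below and through along x: 16 long (x), 20 wide outside (y), 14 inside, legs 22 long. The tray's top edge is 69 below this point. A wooden grip 16 (x) x 20 (y) on it reaches 95 above it.
- tray_s_grip (a point): On the smallest tray: middle axis of the wooden grip, 86 above the crook point and 9 below the grip's top; pinch here from above across the 20 mm width (along the tray's y).
- rack: Fixed wooden rack, 190 (x) x 170 (y) x 50 high; origin centre of its underside. Three slots 32 wide along its y, centred at x = -65, 0, +65; slot floors 10 and cheek tops 50 above the table. The trays stand in them in any order, open faces to the rack's -x; lift one straight up by over 40 to clear the cheeks, then out sideways past the others.
- stand: Fixed hook stand: round foot 140 across, 12 high, upright post 18 across, 242 high; origin centre of the foot's underside. A collar on the post carries a level round steel prong, 8 across, pointing to the stand's -x; crooks go on over its tip. The collar was clamped by hand: the prong's true height is up to 10 mm above or below nominal and is not reported, feel for it. The collar stays put; the prong springs down 1 mm per 6 N.
- home (a point): On the stand, axes as the stand's: where the prong's top meets the front face of the stop disc (16 across) at the prong's rear, 40 mm to -x of the post axis. x and y are exact; the height is nominal (200 above the table), true height within 10 mm. From here the prong runs straight 82 mm to -x, then its tip turns up, 8 mm above the straight part.
- post_top (a point): Top of the post, 242 above the table. When all trays are home (crooks butting) the crook centres lie 8, 24, 40 mm in front of the stop face and each smaller tray's back is 12 mm inside the larger one: so lower it about 18 mm in front of its place, then slide it back. Each smaller tray's grip ends about 31 mm higher than the one behind it.
- hammer: Hammer lying on the bench between the rack and the stand, 200 long; origin at its underside. A bystander: leave it alone.
- rivets: Small open steel box, 70 x 55 x 28 high; origin at its underside. A bystander: leave it alone.
- can_a: Low tin can with paper label, 72 across, 45 high; origin at its underside. A bystander: leave it alone.
- can_b: Plain tin can, 84 across, 120 high; origin at its underside. A bystander: leave it alone.
- jar: Glass jar, 60 across, 80 high; origin at its underside. A bystander: leave it alone.
- mug: Tin mug, 72 across, 80 high; origin at its underside. A bystander: leave it alone.
Not all that is in view belongs to the job. What is shaped like the tray_m but blue or orange is not meant.

How it is judged:
On the way, in this order (a step that is already met when the one before it is completed fails the run):
1. the largest tray is on the prong, bearing on it while the fingers still hold it (contact force between tray_l and stand above 0.5 N and z of tray_l_crook in the frame of home between -0.014 and 0.014 m and y of tray_l_crook in the frame of home between -0.007 and 0.007 m and x of tray_l_crook in the frame of home between -0.082 and -0.003 m and contact force between the fingers and tray_l above 0.5 N), for 0.1 s.
2. the middle tray is on the prong, bearing on it while the fingers still hold it (contact force between tray_m and stand above 0.5 N and z of tray_m_crook in the frame of home between -0.014 and 0.014 m and y of tray_m_crook in the frame of home between -0.007 and 0.007 m and x of tray_m_crook in the frame of home between -0.082 and -0.003 m and contact force between the fingers and tray_m above 0.5 N), for 0.1 s.
3. the smallest tray is on the prong, bearing on it while the fingers still hold it (contact force between tray_s and stand above 0.5 N and z of tray_s_crook in the frame of home between -0.014 and 0.014 m and y of tray_s_crook in the frame of home between -0.007 and 0.007 m and x of tray_s_crook in the frame of home between -0.082 and -0.003 m and contact force between the fingers and tray_s above 0.5 N), for 0.1 s.
At the end, for the whole second after the job is handed in: All three trays hang by their crooks on the prong, released, at rest (under 20 mm/s), upright within 8 degrees, square to the prong within 10; the largest's crook within 3.5 mm of touching the stop disc, the middle's within 3.5 mm of touching the largest's, the smallest's of the middle's (contact force between each of tray_l, tray_m, tray_s and stand above 0.5 N and z of tray_l_crook in the frame of home between -0.014 and 0.014 m and y of tray_l_crook in the frame of home between -0.007 and 0.007 m and x of tray_l_crook in the frame of home between -0.082 and -0.003 m and angle between each of tray_l, tray_m, tray_s's own z axis and vertical below 0.14 rad and angle between the x axis of each of tray_l, tray_m, tray_s and the x axis of stand, either way round below 0.17 rad and linear speed of each of tray_l, tray_m, tray_s below 0.02 m/s and z of tray_m_crook in the frame of home between -0.014 and 0.014 m and y of tray_m_crook in the frame of home between -0.007 and 0.007 m and x of tray_m_crook in the frame of home between -0.082 and -0.003 m and z of tray_s_crook in the frame of home between -0.014 and 0.014 m and y of tray_s_crook in the frame of home between -0.007 and 0.007 m and x of tray_s_crook in the frame of home between -0.082 and -0.003 m and x of tray_l_crook in the frame of home between -0.0115 and -0.0055 m and x of tray_m_crook in the frame of tray_l_crook between -0.0195 and -0.0135 m and x of tray_s_crook in the frame of tray_m_crook between -0.0195 and -0.0135 m).
It fails at once if a tray or the gripper presses on the hook stand with more than 20 N (contact force between stand and tray_l above 20 N or contact force between stand and tray_m above 20 N or contact force between stand and tray_s above 20 N or contact force between stand and the fingers above 20 N or contact force between stand and the arm above 20 N).
It fails at once if two trays are pressed together with more than 20 N (contact force between tray_l and tray_m above 20 N or contact force between any of tray_m, tray_l and tray_s above 20 N).
It fails at once if a tray is tipped more than 35 degrees (angle between any of tray_l, tray_m, tray_s's own z axis and vertical above 0.61 rad).
It fails at once if a bystander is moved more than 30 mm (distance of any of hammer, rivets, can_a, can_b, jar, mug from where it was at the start of the episode above 0.03 m).
It also fails if it takes over 72 s, if anything falls off the work surface, if the arm or the gripper's body presses on something with over 40 N, if the wrist force passes 120 N, or if a joint passes its speed limit or range.

### The arm

A 6-joint arm with a two-finger parallel gripper is mounted at the origin on the work surface. World frame = base frame: x ahead of the robot, y to its left, z up, the work surface at z = 0. Lengths are in m, angles in rad, forces in N, time in s.
With the tool pointing down it reaches from about 0.425 to 1.125 m from the base axis. Payload 14.9 kg.
Tool frame: the origin (TCP) lies midway between the tips of the shut fingers; the grasp point (between the pads) lies 19 mm behind it; z points along the fingers, y is the line along which they close (so a half turn about z gives the same grasp; the last joint's range is limited). The gripper opens to 91 mm and grips with 3 to 60 N. Pads are 32 mm wide; open, the fingers measure 118 mm over their backs; the gripper's body (76 mm by 178 mm) begins 60 mm behind the grasp point.
Start: joints at [1.282, 0.379, 1.734, -0, 1.028, -0.033], TCP at [0.177, 0.677, 0.214] pointing down, gripper open.
Joint ranges: [-2.77, 2.77], [-0.74, 2.19], [0, 2.66], [-1.06, 4.2], [0.31, 2.87], [-3.08, 3.08]. Speed limits (rad/s): [1.89, 1.89, 2.39, 3.14, 3.14, 3.14].

### API

Orientations are given as a unit quaternion [w, x, y, z].
In Python, from station import r, get_image, hand_in gives the robot as it stands. The module is installed in compiled form; this text tells all that it offers.
- The arm moves only by the tool move_arm, never from a script. Its argument "steps" is a list of rows, each an object with "travel": the shift along the tool's x, y, z in mm, a list of three; "twist": the turn, a rotation vector about the tool's x, y, z in degrees, a list of three; "hand": the closure, from 0 (fully open) to 1 (shut). A call has 1 to 8 rows; each row shifts and turns the commanded pose from where the row before left it, along the tool's axes as they then stand; what a row does not reach is not made up. A row lasts 1/8 s, in which the tool goes at most 62.5 mm and 10.7 degrees, less where a joint would pass 70% of its speed; a pose out of reach is approached as far as the arm can. A call is refused whole if a number of a shift passes 62.5 or a number of a turn 10.7, either way. A call with a gripper value outside its range is refused whole. The fingers move at their own pace and stop on an object; "force" is the grip in N (left out, the last holds). Time passes only in rows, so rows that do not move let the fingers close. It gives the time, the measured TCP pose, the force, the opening and the grip force at its end, in the units of the state.
- r.state(): the state, without advancing time (a new reading comes with each control period).
- get_image(name): name is "scene" or "top" or "wrist"; returns a dict with "image" (480x640x3 uint8, blue, green, red), "range_z" (480x640 float32, m along the optical axis (not along the pixel's ray), 0 where there is no reading), "intrinsics" (3x3 intrinsics, pixels), "rvec" (rotation vector, rad) and "tvec" (3), from world to camera coordinates, as OpenCV has them; the wrist camera has in their place "tool_from_camera" (4x4, takes a point from camera to tool coordinates, whose origin is the TCP and whose axes are the flange's). Camera axes: x right, y down, z forward; pixel columns grow to the right and rows downward; lengths in m; the calibration is good to about 2 mm. A picture is of the moment at which its call begins: read the wrist's pose just before it.
- hand_in(): hands the job in; it is judged then, once.
The state is a dict: "clock": time; "joint_positions": joint angles; "qd": joint speeds; "joint_torque": joint torques, N m; "ee_pos": TCP position; "ee_rot": TCP orientation; "wrist_force": force on the tool from outside, world axes, zero at the start; "torque": the same for the moment, N m; "gripper_width": opening from 0.0 (shut) to 1.0 (fully open); "grip_force": force on a finger pad.
Only numpy, scipy, OpenCV 4.12 (cv2) and the standard library are available. Lean on these libraries where they do the work, as an engineer would, in place of code of your own. Each camera call takes 0.05 s, during which the arm holds its last target. There are 200 camera calls.

## Working session

There is one attempt and no reset: what is moved stays moved. The work goes in short steps, Python scripts to look and compute and a tool call to move; the robot and the scene stay as the last step left them, time stands still between calls to the robot, and variables do not carry over. Pictures are saved under pics/ and viewed, at most 10 in all, crops included, and the job is handed in when it is done.

Besides the shell and the picture viewer there is one more tool, called after "Request:" by a JSON object that holds its "op" and its "data". move_arm: Moves the arm, as the interface text tells. Its arguments: {"type":"object","properties":{"steps":{"type":"array","items":{"type":"object","properties":{"travel":{"type":"array","items":{"type":"number"}},"twist":{"type":"array","items":{"type":"number"}},"hand":{"type":"number"}}}},"force":{"type":"number"}},"required":["steps"]}

```bash
mkdir -p pics; cat > h.py <<'E'
import numpy as np, cv2
from station import r, get_image
def cam(n):
    d=get_image(n); K=np.array(d["intrinsics"]); z=d["range_z"]
    v,u=np.mgrid[0:480,0:640]
    P=np.stack([(u-K[0,2])/K[0,0]*z,(v-K[1,2])/K[1,1]*z,z],-1)
    if "rvec" in d:
        R=cv2.Rodrigues(np.array(d["rvec"]))[0]; W=(P-np.array(d["tvec"]).ravel())@R
    else:
        T=np.array(d["tool_from_camera"]); s=r.state(); w,x,y,q=s["ee_rot"]
        from scipy.spatial.transform import Rotation as Ro
        Rw=Ro.from_quat([x,y,q,w]).as_matrix(); W=(P@T[:3,:3].T+T[:3,3])@Rw.T+np.array(s["ee_pos"])
    W[z==0]=np.nan
    return d["image"],W,d
E
python3 - <<'E'
from h import *
s=r.state(); print({k:np.round(v,3) for k,v in s.items()})
ims=[]
for n in("scene","top"):
    im,W,d=cam(n); cv2.imwrite(f"pics/{n}.png",im); np.savez(f"{n}.npz",im=im,W=W)
    print(n,np.array(d["intrinsics"]).round(1).tolist(),np.round(-cv2.Rodrigues(np.array(d["rvec"]))[0].T@np.array(d["tvec"]).ravel(),3))
E
```

```text
{'clock': np.float64(0.0), 'joint_positions': array([ 1.282,  0.379,  1.735,  0.   ,  1.029, -0.033]), 'qd': array([-0.   , -0.001,  0.001,  0.001,  0.   , -0.002]), 'joint_torque': array([-3.0000e-03, -7.6373e+01, -4.3439e+01,  6.5000e-02,  4.2000e-02,
       -0.0000e+00]), 'ee_pos': array([0.177, 0.677, 0.213]), 'ee_rot': array([-0.   ,  0.128,  0.992, -0.001]), 'wrist_force': array([ 0.345, -0.448, -0.549]), 'torque': array([0.022, 0.004, 0.011]), 'grip_force': np.float64(0.0), 'gripper_width': np.float64(1.0)}
scene [[448.8, 0.0, 327.0], [0.0, 448.8, 244.8], [0.0, 0.0, 1.0]] [1.269 0.005 0.857]
top [[515.4, 0.0, 313.5], [0.0, 515.4, 243.8], [0.0, 0.0, 1.0]] [ 0.313 -0.049  1.65 ]
```

View pics/scene.png

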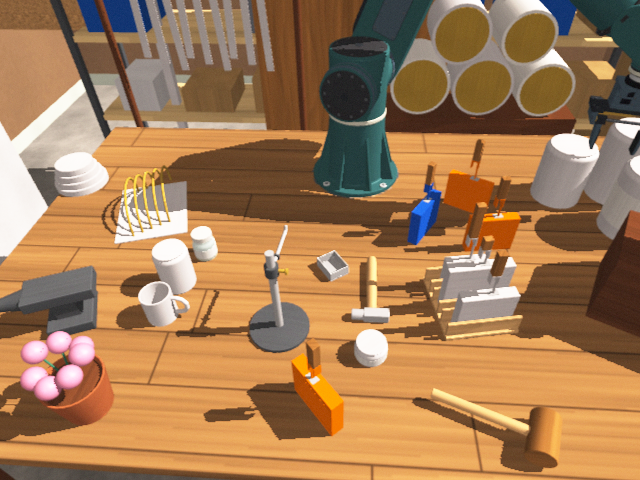

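View pics/top.png

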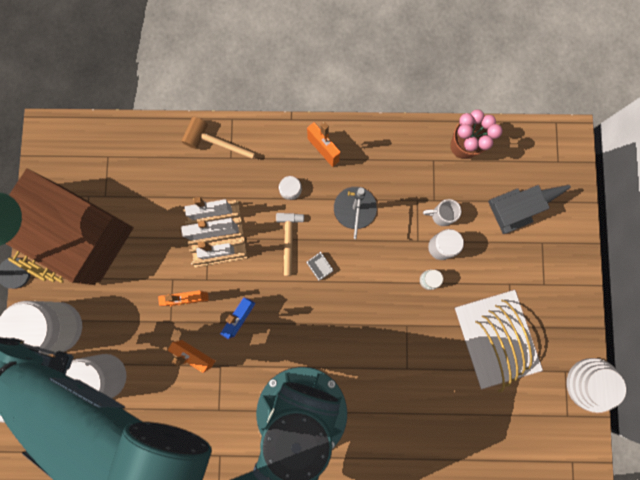

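The scene view shows the rack at about (475,290) with three white trays, the stand at (278,325), its prong pointing to the robot, and coloured decoys: orange at (318,395), (468,190) and (492,230), blue at (424,215). The top view shows the white trays at (213,207), (210,228) and (213,247), and the stand at (356,207).

```bash
python3 - <<'E'
from h import *
for n in("scene","top"):
    z=np.load(n+".npz"); im,W=z["im"],z["W"]; hsv=cv2.cvtColor(im,cv2.COLOR_BGR2HSV)
    H,S,V=[hsv[...,i].astype(int) for i in range(3)]
    X,Y,Z=W[...,0],W[...,1],W[...,2]
    print(n)
    reg=(X>.4)&(X<.85)&(Y>.05)&(Y<.45)
    for nm,m in (("brown",reg&(Z>.12)&(S>90)&(H<20)),("white",reg&(Z>.07)&(S<60)),("rack",reg&(Z>.035)&(Z<.06)&(S>60))):
        k,l,st,c=cv2.connectedComponentsWithStats(m.astype(np.uint8))
        for i in range(1,k):
            if st[i,4]<15: continue
            q=W[l==i]; rc=cv2.minAreaRect((q[:,:2]*1000).astype(np.float32))
            print(nm,c[i].round(),st[i,4],"min",np.nanpercentile(q,3,axis=0).round(3),"max",np.nanpercentile(q,97,axis=0).round(3),np.round(rc[0]),np.round(rc[1]),round(rc[2],1), hsv[l==i].mean(0).round())
    reg=(X>.4)&(X<.9)&(abs(Y+.1)<.14)&(Z>.15)
    k,l,st,c=cv2.connectedComponentsWithStats(reg.astype(np.uint8))
    for i in range(1,k):
        if st[i,4]<10: continue
        q=W[l==i]; print("stand",c[i].round(),st[i,4],q.min(0).round(3),q.max(0).round(3))
a=[cv2.resize(cv2.imread("pics/top.png")[190:280,170:260],None,fx=6,fy=6,interpolation=2)]
b=cv2.resize(cv2.imread("pics/scene.png")[200:345,415:530],None,fx=2.2,fy=540/145,interpolation=2)
cv2.imwrite("pics/crop.png",np.hstack([a[0],b]))
E
```

```text
scene
brown [476. 220.] 418 min [0.483 0.263 0.165] max [0.499 0.284 0.256] [489. 274.] [20. 22.] 5.7 [ 13. 177. 129.]
brown [486. 243.] 175 min [0.546 0.275 0.182] max [0.562 0.296 0.217] [553. 285.] [19. 22.] 14.5 [ 14. 174. 159.]
brown [499. 263.] 311 min [0.611 0.287 0.18 ] max [0.626 0.307 0.237] [591. 309.] [24. 83.] 64.6 [ 13. 170. 126.]
white [468. 240.] 23 min [0.486 0.264 0.142] max [0.499 0.268 0.164] [492. 266.] [13.  4.] 6.7 [  9.  31. 131.]
white [479. 283.] 3532 min [0.488 0.215 0.073] max [0.642 0.357 0.165] [556. 286.] [163. 153.] 10.2 [  9.  23. 183.]
rack [433. 269.] 105 min [0.478 0.185 0.037] max [0.491 0.223 0.053] [485. 204.] [16. 39.] 0.9 [ 17. 129. 196.]
rack [435. 281.] 72 min [0.521 0.193 0.036] max [0.53  0.218 0.052] [525. 205.] [12. 27.] 14.7 [ 17. 128. 201.]
rack [436. 290.] 49 min [0.547 0.197 0.036] max [0.559 0.211 0.053] [552. 205.] [18. 11.] 67.0 [ 16. 126. 181.]
rack [447. 302.] 116 min [0.579 0.205 0.035] max [0.594 0.243 0.052] [585. 224.] [15. 43.] 10.1 [ 17. 122. 203.]
rack [447. 311.] 90 min [0.609 0.209 0.035] max [0.62  0.234 0.052] [612. 2
[... 1657 characters left out ...]

rack [237. 221.] 17 min [0.585 0.204 0.038] max [0.593 0.218 0.057] [590. 211.] [ 8. 14.] 0.9 [ 15. 111. 195.]
rack [216. 238.] 175 min [0.52  0.201 0.037] max [0.552 0.358 0.056] [538. 280.] [ 11. 170.] 10.6 [ 15. 108. 190.]
rack [236. 242.] 44 min [0.518 0.194 0.04 ] max [0.53  0.236 0.056] [523. 216.] [ 8. 47.] 9.9 [ 15. 109. 216.]
rack [192. 250.] 20 min [0.493 0.339 0.045] max [0.502 0.357 0.057] [498. 348.] [ 8. 19.] 11.6 [ 15. 110. 211.]
rack [218. 258.] 173 min [0.456 0.189 0.038] max [0.489 0.346 0.058] [473. 267.] [  9. 168.] 10.7 [ 15. 109. 207.]
stand [324. 129.] 104 [ 0.829 -0.07   0.152] [ 0.854 -0.046  0.235]
stand [357. 205.] 244 [ 0.519 -0.175  0.153] [ 0.659 -0.129  0.25 ]
```

View pics/crop.png

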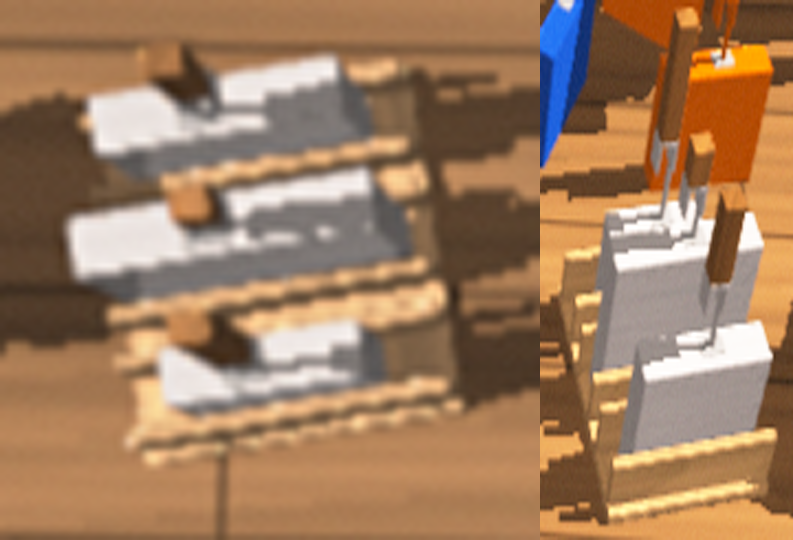

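The enlarged crop shows candidates by top-view pixel: (213,207) is 127 wide, so tray_m; (210,228) is 151 wide, so tray_l; (213,247) is 103 wide, so tray_s. All three are plain tin. The orange and blue ones are decoys.

```bash
python3 - <<'E'
from h import *
for n in("scene","top"):
    z=np.load(n+".npz"); im,W=z["im"],z["W"]; X,Y,Z=W[...,0],W[...,1],W[...,2]
    b=(abs(Y+.15)<.05)
    p=W[b&(Z>.228)&(X>.6)&(X<.68)]; print(n,"posttop",len(p),p.mean(0).round(4),p.min(0).round(3),p.max(0).round(3))
    f=W[(abs(Z-.012)<.004)&(abs(Y+.15)<.09)&(X>.53)&(X<.75)]
    c,rad=cv2.minEnclosingCircle((f[:,:2]*1000).astype(np.float32)); print("foot",np.round(c,1),rad)
    q=W[b&(Z>.17)&(Z<.24)&(X>.5)&(X<.61)]
    q=q[q[:,0].argsort()]
    print(q[::max(1,len(q)//25)].round(4).tolist())
    l=cv2.fitLine((q[:,:2]).astype(np.float32),cv2.DIST_HUBER,0,.01,.01).ravel(); print("yaw",np.degrees(np.arctan2(l[1],l[0])),l)
E
```

```text
scene posttop 89 [ 0.6496 -0.1615  0.2382] [ 0.638 -0.171  0.228] [ 0.657 -0.153  0.243]
foot [ 648.5 -162.6] 70.12201690673828
[[0.5195, -0.1494, 0.2039], [0.5223, -0.1468, 0.2035], [0.5232, -0.1464, 0.2072], [0.5243, -0.1513, 0.1991], [0.5263, -0.1512, 0.1979], [0.5278, -0.1533, 0.1961], [0.5327, -0.1483, 0.1948], [0.5353, -0.148, 0.1942], [0.5366, -0.1544, 0.195], [0.5409, -0.1537, 0.1959], [0.5444, -0.1532, 0.1961], [0.5472, -0.1487, 0.193], [0.5507, -0.1504, 0.1931], [0.5545, -0.1518, 0.1965], [0.5583, -0.1512, 0.197], [0.5598, -0.1553, 0.1982], [0.5638, -0.1507, 0.1932], [0.5679, -0.1564, 0.1968], [0.5705, -0.1517, 0.1964], [0.5734, -0.1557, 0.1961], [0.5764, -0.1531, 0.196], [0.5812, -0.1525, 0.1947], [0.5828, -0.1543, 0.1961], [0.5872, -0.1557, 0.1972], [0.5899, -0.1553, 0.1969], [0.5935, -0.159, 0.1973], [0.5969, -0.1563, 0.1977], [0.5996, -0.1581, 0.1973], [0.6019, -0.1538, 0.1939], [0.6081, -0.1555, 0.188], [0.6094, -0.1541, 0.2012]]
yaw -5.602561 [ 0.99522305 -0.09762739  0.5617461  -0.1527322 ]
top posttop 37 [ 0.6468 -0.1614  0.2428] [ 0.64  -0.169  0.229] [ 0.655 -0.15
[... 237 characters left out ...]
0.5405, -0.1532, 0.198], [0.5431, -0.1503, 0.1991], [0.5481, -0.1527, 0.2043], [0.5516, -0.1558, 0.2005], [0.5539, -0.1499, 0.2036], [0.5569, -0.1527, 0.2036], [0.5594, -0.1498, 0.2052], [0.5634, -0.153, 0.1992], [0.566, -0.1557, 0.2011], [0.5685, -0.1527, 0.203], [0.5725, -0.1532, 0.1966], [0.5751, -0.1559, 0.1986], [0.5779, -0.153, 0.1988], [0.5812, -0.1531, 0.197], [0.5842, -0.1531, 0.196], [0.5872, -0.1531, 0.1959], [0.59, -0.1588, 0.197], [0.5928, -0.1559, 0.1974], [0.5958, -0.1588, 0.1967], [0.601, -0.1585, 0.2003], [0.6044, -0.1586, 0.1978], [0.6071, -0.1586, 0.1987], [0.6081, -0.1561, 0.1935], [0.6098, -0.1613, 0.1998]]
yaw -5.9704437 [ 0.9945757  -0.10401542  0.56620616 -0.15394026]
```

Request:
{"op": "move_arm", "data": {"steps": [{"travel": [0, 0, -40], "twist": [0, 0, -8.3], "hand": 0}, {"travel": [0, 0, -40], "twist": [0, 0, -8.3], "hand": 0}, {"travel": [0, 0, -40], "twist": [0, 0, -8.4], "hand": 0}, {"travel": [-25, -38, 0], "twist": [0, 0, 0], "hand": 0}, {"travel": [-25, -38, 0], "twist": [0, 0, 0], "hand": 0}, {"travel": [-25, -38, 0], "twist": [0, 0, 0], "hand": 0}, {"travel": [-25, -38, 0], "twist": [0, 0, 0], "hand": 0}, {"travel": [-25, -38, 0], "twist": [0, 0, 0], "hand": 0}]}}

```text
clock: 1.1
ee_pos: [0.335, 0.5115, 0.3337]
ee_rot: [-0.0, -0.09, 0.996, -0.0]
wrist_force: [0.6, 0.6, -0.1]
gripper_width: 1.002
grip_force: 0.0
```

Request:
{"op": "move_arm", "data": {"steps": [{"travel": [-25, -38, 0], "twist": [0, 0, 0], "hand": 0}, {"travel": [-25, -38, 0], "twist": [0, 0, 0], "hand": 0}, {"travel": [-25, -38, 0], "twist": [0, 0, 0], "hand": 0}, {"travel": [-25, -38, 0], "twist": [0, 0, 0], "hand": 0}, {"travel": [-25, -38, 0], "twist": [0, 0, 0], "hand": 0}, {"travel": [-25, -38, 0], "twist": [0, 0, 0], "hand": 0}, {"travel": [-1, 3, 0], "twist": [0, 0, 0], "hand": 0}, {"travel": [0, 0, 0], "twist": [0, 0, 0], "hand": 0}]}}

```text
clock: 2.1
ee_pos: [0.5228, 0.3188, 0.3336]
ee_rot: [-0.0, -0.09, 0.996, -0.0]
wrist_force: [0.3, -0.0, -0.7]
gripper_width: 0.999
grip_force: 0.0
```

```bash
cat >> h.py <<'E'
def pose():
    s=r.state(); w,x,y,z=s["ee_rot"]
    from scipy.spatial.transform import Rotation as Ro
    R=Ro.from_quat([x,y,z,w]).as_matrix(); return np.array(s["ee_pos"])*1000,R,s
def go(t,yaw):
    p,R,s=pose(); psi=np.degrees(np.arctan2(R[1,1],R[0,1])); d=np.array(t)-p
    a=np.radians(yaw+90); T=np.c_[[-np.sin(a)*1,np.cos(a),0],[np.cos(a),np.sin(a),0],[0,0,-1]]
    print("t",round(s["clock"],2),"p",p.round(1),"psi",psi.round(2),"tilt",R[2].round(4),"twist_z",round(psi-90-yaw,2),"travel(after twist)",(d@T).round(1),"F",np.round(s["wrist_force"],2),"M",np.round(s["torque"],3),"w",round(s["gripper_width"]*91,1),"g",round(s["grip_force"],1))
E
python3 - <<'E'
from h import *
go([554,285.5,189],10.3)
im,W,d=cam("wrist"); cv2.imwrite("pics/w1.png",im); np.savez("w1.npz",im=im,W=W)
E
```

```text
t 2.1 p [522.8 318.8 333.6] psi 100.33 tilt [ 6.e-04  0.e+00 -1.e+00] twist_z 0.03 travel(after twist) [-24.7 -38.3 144.6] F [ 0.33 -0.04 -0.73] M [ 0.071  0.015 -0.027] w 90.9 g 0.0
```

View pics/w1.png

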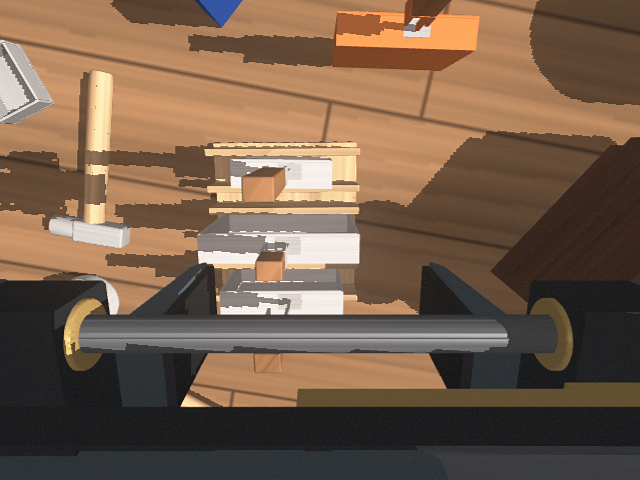

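The wrist view shows the small grip at (263,183), the large at (270,265) and the middle's at (268,362). The hand is one row short. I'll measure the large grip's top from this cloud.

```bash
python3 - <<'E'
from h import *
z=np.load("w1.npz"); im,W=z["im"],z["W"]*1000; hsv=cv2.cvtColor(im,cv2.COLOR_BGR2HSV)
for nm,(u0,u1,v0,v1),zt in(("s",(235,295,160,205),256),("l",(250,292,245,285),217),("m",(250,290,352,374),236)):
    q=W[v0:v1,u0:u1].reshape(-1,3); h=hsv[v0:v1,u0:u1].reshape(-1,3)
    q=q[(abs(q[:,2]-zt)<8)&(h[:,1]>90)]
    rc=cv2.minAreaRect(q[:,:2].astype(np.float32)); print(nm,len(q),q.mean(0).round(1),np.round(rc,1) if 0 else rc)
E
```

```text
s 881 [487.7 275.3 256.1] ((488.03985595703125, 274.90753173828125), (15.558292388916016, 20.003528594970703), 10.301126480102539)
l 616 [550.8 287.1 216.7] ((551.744873046875, 286.8785705566406), (16.001148223876953, 19.91497039794922), 9.748929023742676)
m 548 [615.7 298.2 236.1] ((616.232421875, 297.75225830078125), (16.404666900634766, 20.07418441772461), 10.364559173583984)
```

Request:
{"op": "move_arm", "data": {"steps": [{"travel": [-12, -19, 0], "twist": [0, 0, 0], "hand": 0}, {"travel": [-12, -19, 20], "twist": [0, 0, 0], "hand": 0}, {"travel": [0, 0, 30], "twist": [0, 0, 0], "hand": 0}, {"travel": [0, 0, 0], "twist": [0, 0, 0], "hand": 0}]}}

```text
clock: 2.65
ee_pos: [0.5528, 0.284, 0.2807]
ee_rot: [-0.002, -0.09, 0.996, -0.001]
wrist_force: [0.4, 0.0, -0.3]
gripper_width: 1.005
grip_force: 0.0
```

```bash
python3 - <<'E'
from h import *
go([554,285.5,189],10.3)
E
```

```text
t 2.65 p [552.8 284.  280.7] psi 100.3 tilt [ 0.0047 -0.0013 -1.    ] twist_z 0.0 travel(after twist) [-1.5  1.3 91.7] F [ 0.43  0.02 -0.34] M [ 0.08   0.054 -0.016] w 91.4 g 0.0
```

Request:
{"op": "move_arm", "data": {"steps": [{"travel": [0, 2.3, 30], "twist": [0, 0, 0], "hand": 0}, {"travel": [0, 0, 35], "twist": [0, 0, 0], "hand": 0}, {"travel": [0, 0, 20], "twist": [0, 0, 0], "hand": 0}, {"travel": [0, 0, 6.7], "twist": [0, 0, 0], "hand": 0}, {"travel": [0, 0, 0], "twist": [0, 0, 0], "hand": 0}, {"travel": [0, 0, 0], "twist": [0, 0, 0], "hand": 1}, {"travel": [0, 0, 0], "twist": [0, 0, 0], "hand": 1}, {"travel": [0, 0, 0], "twist": [0, 0, 0], "hand": 1}], "force": 30}}

```text
clock: 3.65
ee_pos: [0.5533, 0.2878, 0.1927]
ee_rot: [0.0, -0.09, 0.996, 0.0]
wrist_force: [-0.1, 0.5, -0.7]
gripper_width: 0.697
grip_force: 0.0
```

Request:
{"op": "move_arm", "data": {"steps": [{"travel": [0, 0, 0], "twist": [0, 0, 0], "hand": 1}, {"travel": [0, 0, 0], "twist": [0, 0, 0], "hand": 1}]}}

```text
clock: 3.9
ee_pos: [0.5532, 0.2877, 0.1923]
ee_rot: [0.0, -0.09, 0.996, 0.0]
wrist_force: [0.7, -0.1, -0.1]
gripper_width: 0.484
grip_force: 0.0
```

```bash
python3 - <<'E'
from h import *
go([554,285.5,189],10.3)
E
```

```text
t 3.9 p [553.2 287.7 192.3] psi 100.35 tilt [-0.  0. -1.] twist_z 0.05 travel(after twist) [-0.4 -2.4  3.3] F [ 0.68 -0.06 -0.07] M [ 0.022  0.075 -0.003] w 44.0 g 0.0
```

Request:
{"op": "move_arm", "data": {"steps": [{"travel": [0, -1.2, 0], "twist": [0, 0, 0], "hand": 1}, {"travel": [0, 0, 0], "twist": [0, 0, 0], "hand": 1}, {"travel": [0, 0, 0], "twist": [0, 0, 0], "hand": 1}, {"travel": [0, 0, 0], "twist": [0, 0, 0], "hand": 1}, {"travel": [0, 0, 0], "twist": [0, 0, 0], "hand": 1}]}}

```text
clock: 4.53
ee_pos: [0.5533, 0.2865, 0.1921]
ee_rot: [-0.0, -0.09, 0.996, -0.0]
wrist_force: [-0.5, 0.6, -1.4]
gripper_width: 0.215
grip_force: 30.0
```

```bash
python3 - <<'E'
from h import *
go([554,285.5,189],10.3)
E
```

```text
t 4.53 p [553.3 286.5 192.1] psi 100.35 tilt [ 2.e-04 -0.e+00 -1.e+00] twist_z 0.05 travel(after twist) [-0.5 -1.2  3.1] F [-0.53  0.56 -1.42] M [0.108 0.085 0.045] w 19.5 g 30.0
```

Request:
{"op": "move_arm", "data": {"steps": [{"travel": [0, 0, -15], "twist": [0, 0, 0], "hand": 1}, {"travel": [0, 0, -35], "twist": [0, 0, 0], "hand": 1}, {"travel": [0, 0, -35], "twist": [0, 0, 0], "hand": 1}, {"travel": [1, -20, -5], "twist": [0, 0, 0], "hand": 1}, {"travel": [3, -45, 0], "twist": [0, 0, 0], "hand": 1}, {"travel": [3, -45, 0], "twist": [0, 0, 0], "hand": 1}, {"travel": [3, -45, 0], "twist": [0, 0, 0], "hand": 1}, {"travel": [3, -45, 0], "twist": [0, 0, 0], "hand": 1}]}}

```text
clock: 5.52
ee_pos: [0.5759, 0.0851, 0.2816]
ee_rot: [-0.001, -0.09, 0.996, -0.0]
wrist_force: [1.2, -1.2, -2.6]
gripper_width: 0.216
grip_force: 30.0
```

Request:
{"op": "move_arm", "data": {"steps": [{"travel": [2, -40, 0], "twist": [0, 0, 4], "hand": 1}, {"travel": [0, -35, 0], "twist": [0, 0, 4], "hand": 1}, {"travel": [0, -30, 0], "twist": [0, 0, 4], "hand": 1}, {"travel": [0, -15, 0], "twist": [0, 0, 4.2], "hand": 1}, {"travel": [0, 0, 0], "twist": [0, 0, 0], "hand": 1}, {"travel": [0, 0, 0], "twist": [0, 0, 0], "hand": 1}]}}

```text
clock: 6.28
ee_pos: [0.586, -0.0319, 0.2819]
ee_rot: [-0.0, 0.05, 0.999, 0.0]
wrist_force: [0.5, 0.3, -2.4]
gripper_width: 0.214
grip_force: 30.0
```

```bash
python3 - <<'E'
from h import *
go([592.8,-50.4,235],-5.9)
im,W,d=cam("wrist"); cv2.imwrite("pics/w2.png",im); np.savez("w2.npz",im=im,W=W)
im,W,d=cam("scene"); np.savez("s2.npz",im=im,W=W)
E
```

```text
t 6.28 p [586.  -31.9 281.9] psi 84.23 tilt [ 7.e-04  1.e-04 -1.e+00] twist_z 0.13 travel(after twist) [ -8.7 -17.7  46.9] F [ 0.48  0.34 -2.37] M [0.067 0.028 0.037] w 19.4 g 30.0
```

View pics/w2.png

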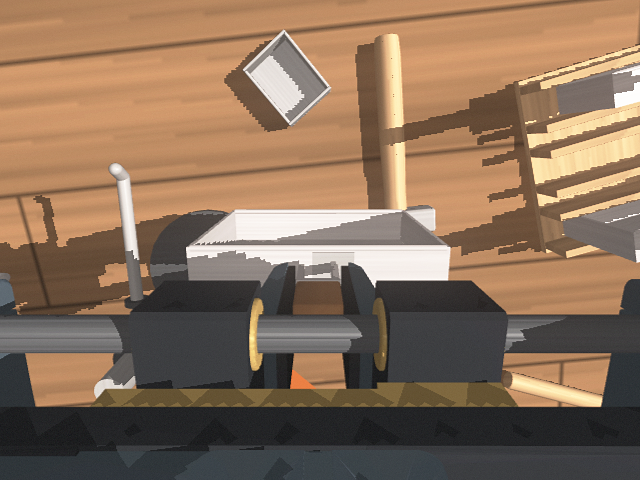

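The tray is held square in the fingers (crook at about (320,270)). The prong is seen clearly from its tip (117,165) to the stop disc (135,302). I'll fit the prong line from this close cloud.

```bash
python3 - <<'E'
from h import *
W=np.load("w2.npz")["W"]*1000
A=[]
for v in range(160,312,6):
    row=W[v,95:165]; k=row[(row[:,2]>180)&(row[:,2]<225)]
    if len(k): print(v,len(k),k.mean(0).round(1),"zmax",k[:,2].max().round(1)); A.append(k.mean(0))
q=W[180:292,95:165].reshape(-1,3); q=q[(q[:,2]>185)&(q[:,2]<207)]
l=cv2.fitLine(q[:,:2].astype(np.float32),cv2.DIST_HUBER,0,.01,.01).ravel(); print("line",l,np.degrees(np.arctan2(l[1],l[0])))
# hanging tray tilt: back top edges / front of tray L
t=W[205:280,185:450].reshape(-1,3); t=t[(t[:,2]>180)&(t[:,2]<260)]
if len(t): 
    rc=cv2.minAreaRect(t[:,:2].astype(np.float32)); print(rc,np.percentile(t,[2,50,98],axis=0).round(1))
E
```

```text
166 13 [ 518.7 -147.9  204.9] zmax 206.0
172 19 [ 522.5 -147.6  203.3] zmax 206.9
178 15 [ 526.4 -148.1  199. ] zmax 201.7
184 14 [ 530.2 -148.6  197.6] zmax 200.1
190 13 [ 533.9 -149.6  197.6] zmax 199.3
196 14 [ 537.7 -149.8  197.3] zmax 199.7
202 14 [ 541.5 -149.9  197.4] zmax 199.5
208 13 [ 545.3 -150.3  197.6] zmax 199.0
214 14 [ 549.1 -150.8  197.8] zmax 199.4
220 14 [ 553.  -151.1  197.5] zmax 200.4
226 13 [ 556.8 -151.5  197.7] zmax 199.4
232 14 [ 560.8 -152.1  197.6] zmax 199.0
238 14 [ 564.7 -152.2  197.7] zmax 200.1
244 13 [ 568.7 -152.7  197.7] zmax 198.9
250 13 [ 572.8 -153.1  197.4] zmax 199.2
256 14 [ 576.8 -153.6  197.4] zmax 199.2
262 13 [ 580.8 -154.   197.7] zmax 199.0
268 12 [ 584.9 -154.2  197.6] zmax 200.1
274 13 [ 589.1 -154.5  197.5] zmax 199.9
280 13 [ 593.1 -155.2  197.9] zmax 200.1
286 13 [ 597.4 -155.6  197.7] zmax 199.8
292 13 [ 601.7 -155.8  197.6] zmax 199.6
298 19 [ 606.1 -157.9  196.7] zmax 199.3
304 13 [ 608.1 -158.5  202.3] zmax 203.8
line [ 9.9513125e-01 -9.8558530e-02  5.6310895e+02 -1.5182796e+02] -5.65617
((583.6618041992188, -31.928512573242188), (150.54925537109375, 21.242019653320312), 84.35962677001953) [[ 568.  -104.3  192.8]
 [ 581.9  -31.6  230.4]
 [ 597.9   41.2  232.2]]
```

Request:
{"op": "move_arm", "data": {"steps": [{"travel": [-5, 0, 20], "twist": [0, 0, 0], "hand": 1}, {"travel": [-5, 0, 26], "twist": [0, 0, 0], "hand": 1}, {"travel": [0, -20, 0], "twist": [0, 0, 0], "hand": 1}, {"travel": [0, -30, 0], "twist": [0, 0, 0], "hand": 1}, {"travel": [0, -30, 0], "twist": [0, 0, 0], "hand": 1}, {"travel": [0, -30, 0], "twist": [0, 0, 0], "hand": 1}, {"travel": [0, -13, 0], "twist": [0, 0, 0], "hand": 1}, {"travel": [0, 0, 0], "twist": [0, 0, 0], "hand": 1}]}}

```text
clock: 7.38
ee_pos: [0.5837, -0.1561, 0.2362]
ee_rot: [0.0, 0.052, 0.999, 0.0]
wrist_force: [0.8, -0.2, -3.1]
gripper_width: 0.218
grip_force: 30.0
```

```bash
python3 - <<'E'
from h import *
go([583.7,-155.2,207],-5.66)
for n in("wrist","scene"):
    im,W,d=cam(n); np.savez(n[0]+"3.npz",im=im,W=W)
    if n=="wrist": a=im
    else: b=im[190:340,210:350]
cv2.imwrite("pics/c3.png",np.hstack([cv2.resize(a[140:340,180:480],(450,300)),cv2.resize(b,(320,300))]))
E
```

```text
t 7.38 p [ 583.7 -156.1  236.2] psi 84.08 tilt [-1.e-04  0.e+00 -1.e+00] twist_z -0.26 travel(after twist) [ 0.1  0.9 29.2] F [ 0.75 -0.2  -3.12] M [-0.045  0.055 -0.032] w 19.8 g 30.0
```

View pics/c3.png

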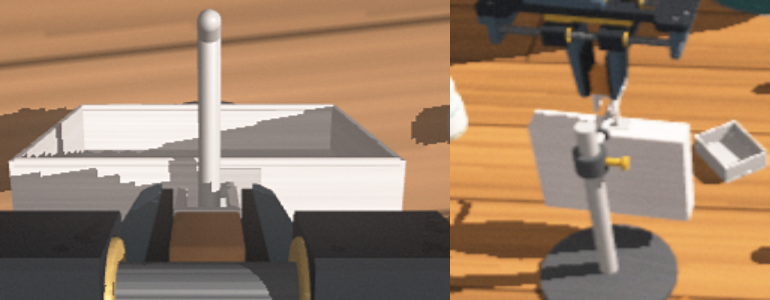

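The wrist view shows the prong (crop column 208) running straight into the middle of the grip (170–245, middle 207.5). The scene view shows the tray hanging below the prong in front of the post.

```bash
python3 - <<'E'
from h import *
W=np.load("w3.npz")["W"]*1000
p,R,s=pose()
T=(W-p)@R
q=T[150:260,280:360].reshape(-1,3); w=W[150:260,280:360].reshape(-1,3)
m=(w[:,2]>188)&(w[:,2]<202)&(w[:,0]<572)&(w[:,0]>528); q=q[m];w=w[m]
l=cv2.fitLine(q[:,:2].astype(np.float32),cv2.DIST_HUBER,0,.01,.01).ravel(); print(len(q),"tool y at x=0:",l[3]-l[1]/l[0]*l[2],"yaw err",np.degrees(np.arctan(l[1]/l[0])),"ztop",np.percentile(w[:,2],[50,90,98]).round(1))
E
```

```text
1256 tool y at x=0: -0.13449946 yaw err 0.032286935 ztop [197.9 199.1 199.7]
```

Request:
{"op": "move_arm", "data": {"steps": [{"travel": [0, 0, 10], "twist": [0, 0, 0], "hand": 1}, {"travel": [0, 0, 10], "twist": [0, 0, 0], "hand": 1}, {"travel": [0, 0, 5], "twist": [0, 0, 0], "hand": 1}, {"travel": [0, 0, 0], "twist": [0, 0, 0], "hand": 1}, {"travel": [0, 0, 1.5], "twist": [0, 0, 0], "hand": 1}, {"travel": [0, 0, 1.5], "twist": [0, 0, 0], "hand": 1}, {"travel": [0, 0, 0], "twist": [0, 0, 0], "hand": 1}]}}

```text
clock: 8.35
ee_pos: [0.5838, -0.1554, 0.2083]
ee_rot: [0.0, 0.051, 0.999, -0.0]
wrist_force: [0.3, -0.1, -3.5]
gripper_width: 0.213
grip_force: 30.0
```

Request:
{"op": "move_arm", "data": {"steps": [{"travel": [0, 0, 1], "twist": [0, 0, 0], "hand": 1}, {"travel": [0, 0, 0], "twist": [0, 0, 0], "hand": 1}]}}

```text
clock: 8.6
ee_pos: [0.5838, -0.1554, 0.2072]
ee_rot: [-0.0, 0.051, 0.999, 0.0]
wrist_force: [-0.1, 0.1, -2.8]
gripper_width: 0.219
grip_force: 30.0
```

Request:
{"op": "move_arm", "data": {"steps": [{"travel": [0, 0, 1], "twist": [0, 0, 0], "hand": 1}, {"travel": [0, 0, 0], "twist": [0, 0, 0], "hand": 1}]}}

```text
clock: 8.85
ee_pos: [0.5837, -0.1554, 0.2061]
ee_rot: [-0.0, 0.051, 0.999, 0.0]
wrist_force: [-0.4, 0.1, -2.9]
gripper_width: 0.217
grip_force: 30.0
```

Request:
{"op": "move_arm", "data": {"steps": [{"travel": [0, 0, 0.7], "twist": [0, 0, 0], "hand": 1}, {"travel": [0, 0, 0], "twist": [0, 0, 0], "hand": 1}]}}

```text
clock: 9.1
ee_pos: [0.5838, -0.1554, 0.2055]
ee_rot: [-0.0, 0.051, 0.999, 0.0]
wrist_force: [-0.3, 0.3, -2.8]
gripper_width: 0.215
grip_force: 30.0
```

Request:
{"op": "move_arm", "data": {"steps": [{"travel": [0, 0, 0.7], "twist": [0, 0, 0], "hand": 1}, {"travel": [0, 0, 0], "twist": [0, 0, 0], "hand": 1}]}}

```text
clock: 9.35
ee_pos: [0.5838, -0.1554, 0.2049]
ee_rot: [0.0, 0.051, 0.999, -0.0]
wrist_force: [-0.3, 0.3, -0.9]
gripper_width: 0.216
grip_force: 30.0
```

Request:
{"op": "move_arm", "data": {"steps": [{"travel": [0, 0, 0], "twist": [0, 0, 0], "hand": 1}, {"travel": [-4, 0, 0], "twist": [0, 0, 0], "hand": 1}, {"travel": [-4, 0, 0], "twist": [0, 0, 0], "hand": 1}, {"travel": [-4, 0, 0], "twist": [0, 0, 0], "hand": 1}, {"travel": [-2, 0, 0], "twist": [0, 0, 0], "hand": 1}, {"travel": [0, 0, 0], "twist": [0, 0, 0], "hand": 1}]}}

```text
clock: 10.1
ee_pos: [0.598, -0.1569, 0.2049]
ee_rot: [0.0, 0.051, 0.999, -0.0]
wrist_force: [1.5, 0.5, -1.0]
gripper_width: 0.219
grip_force: 30.0
```

Request:
{"op": "move_arm", "data": {"steps": [{"travel": [-1, 0, 0], "twist": [0, 0, 0], "hand": 1}, {"travel": [-1, 0, 0], "twist": [0, 0, 0], "hand": 1}, {"travel": [0, 0, 0], "twist": [0, 0, 0], "hand": 1}]}}

```text
clock: 10.48
ee_pos: [0.5997, -0.157, 0.2048]
ee_rot: [0.0, 0.051, 0.999, 0.0]
wrist_force: [-0.2, -0.9, -0.9]
gripper_width: 0.219
grip_force: 30.0
```

Request:
{"op": "move_arm", "data": {"steps": [{"travel": [-1, 0, 0], "twist": [0, 0, 0], "hand": 1}, {"travel": [0, 0, 0], "twist": [0, 0, 0], "hand": 1}]}}

```text
clock: 10.72
ee_pos: [0.5999, -0.157, 0.2045]
ee_rot: [-0.001, 0.051, 0.999, 0.0]
wrist_force: [-5.4, 1.0, 0.1]
gripper_width: 0.219
grip_force: 30.0
```

Request:
{"op": "move_arm", "data": {"steps": [{"travel": [0.7, 0, 0], "twist": [0, 0, 0], "hand": 1}, {"travel": [0, 0, 0], "twist": [0, 0, 0], "hand": 0.55}, {"travel": [0, 0, 0], "twist": [0, 0, 0], "hand": 0.55}, {"travel": [0, 0, 0], "twist": [0, 0, 0], "hand": 0.55}, {"travel": [0, 0, -10], "twist": [0, 0, 0], "hand": 0.55}, {"travel": [0, 0, -30], "twist": [0, 0, 0], "hand": 0.55}, {"travel": [0, 0, -50], "twist": [0, 0, 0], "hand": 0.55}, {"travel": [30, 0, -30], "twist": [0, 0, 0], "hand": 0.55}], "force": 30}}

```text
clock: 11.72
ee_pos: [0.5714, -0.1543, 0.328]
ee_rot: [0.002, 0.051, 0.999, -0.0]
wrist_force: [0.5, 0.0, 0.2]
gripper_width: 0.449
grip_force: 0.0
```

Request:
{"op": "move_arm", "data": {"steps": [{"travel": [30, 30, 0], "twist": [0, 0, 0], "hand": 0.55}, {"travel": [0, 0, 0], "twist": [0, 0, 0], "hand": 0.55}]}}

```text
clock: 11.98
ee_pos: [0.5423, -0.1199, 0.3261]
ee_rot: [0.001, 0.051, 0.999, -0.0]
wrist_force: [0.7, -0.2, -0.1]
gripper_width: 0.452
grip_force: 0.0
```

```bash
python3 - <<'E'
from h import *
go([616,298,330],10.3)
im,W,d=cam("wrist"); np.savez("w4.npz",im=im,W=W)
im2,W2,d=cam("scene"); np.savez("s4.npz",im=im2,W=W2)
cv2.imwrite("pics/c4.png",np.hstack([cv2.resize(im,(420,315)),cv2.resize(im2[190:340,210:350],(294,315))]))
E
```

```text
t 11.97 p [ 542.3 -119.9  326.1] psi 84.2 tilt [-1.4e-03 -1.0e-04 -1.0e+00] twist_z -16.1 travel(after twist) [-147.2  398.    -3.9] F [ 0.74 -0.22 -0.14] M [ 0.065 -0.019 -0.016] w 41.1 g 0.0
```

View pics/c4.png

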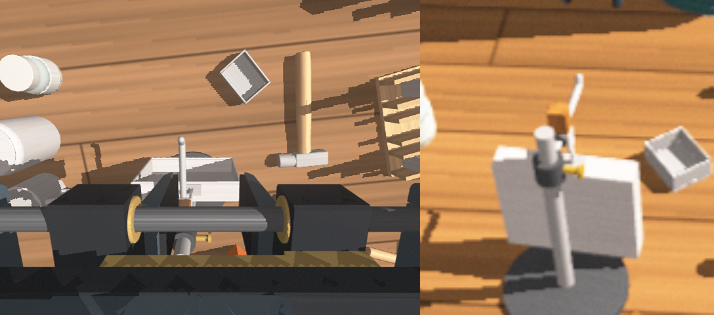

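The large tray hangs released on the prong against the disc: grip at (186,203) in the left picture, at (557,116) in the right one. I'll check the numbers and move on towards the middle tray.

```bash
python3 - <<'E'
from h import *
for f,z0 in(("w4.npz",230),("s4.npz",230)):
    d=np.load(f); W=d["W"]*1000; hsv=cv2.cvtColor(d["im"],cv2.COLOR_BGR2HSV)
    m=(abs(W[...,2]-z0)<5)&(abs(W[...,0]-598)<25)&(abs(W[...,1]+157)<18)&(hsv[...,1]>90)
    q=W[m]; print(f,len(q),q.mean(0).round(1),cv2.minAreaRect(q[:,:2].astype(np.float32)))
    # tray front rim: points below prong
    m=(W[...,2]>145)&(W[...,2]<160)&(W[...,0]>560)&(W[...,0]<640)&(W[...,1]<-80)&(W[...,1]>-240)
    q=W[m]; print(len(q),cv2.minAreaRect(q[:,:2].astype(np.float32)),np.percentile(q,[1,99],axis=0).round(1))
    m=(W[...,2]>190)&(W[...,2]<204)&(W[...,0]>595)&(W[...,0]<625)&(abs(W[...,1]+157)<12)
    q=W[m]; q=q[q[:,0].argsort()]; print("disc",q[::max(1,len(q)//12)].round(1).tolist())
E
```

```text
w4.npz 0 [nan nan nan] ((0.0, 0.0), (0.0, 0.0), 0.0)
2924 ((600.837158203125, -159.43338012695312), (148.4588623046875, 29.843278884887695), 84.11288452148438) [[ 580.7 -227.   151. ]
 [ 620.6  -86.8  155. ]]
disc [[595.6, -147.8, 195.7], [596.4, -147.9, 195.9], [597.2, -148.0, 195.9], [598.1, -148.1, 195.8], [598.8, -148.1, 196.2], [599.4, -148.2, 196.6], [600.0, -148.2, 197.2], [601.0, -148.3, 197.0], [602.4, -148.6, 195.6], [602.6, -148.5, 197.3], [603.4, -148.6, 197.4]]
s4.npz 59 [ 600.9 -157.1  228.6] ((600.1027221679688, -157.467529296875), (20.05365562438965, 16.422027587890625), 88.53936004638672)
575 ((600.5670166015625, -157.78314208984375), (150.83197021484375, 33.28308868408203), 83.9945068359375) [[ 581.5 -232.   145.4]
 [ 622.1  -84.   155.6]]
disc [[596.1, -147.9, 197.4], [598.8, -147.6, 197.1], [605.5, -152.4, 203.3], [606.1, -152.8, 198.0], [606.4, -157.0, 198.1], [607.3, -150.9, 193.4], [607.9, -150.3, 200.0], [609.1, -148.1, 198.3], [610.3, -158.7, 196.0], [610.9, -156.4, 196.7], [612.8, -152.3, 192.9], [614.1, -155.9, 197.0], [615.7, -160.0, 195.4], [618.9, -157.1, 198.8]]<stdin>:5: RuntimeWarning: Mean of empty slice.
  ret = um.true_divide(
```

Request:
{"op": "move_arm", "data": {"steps": [{"travel": [0, 40, 0], "twist": [0, 0, -5], "hand": 0.5}, {"travel": [0, 60, 0], "twist": [0, 0, -5], "hand": 0.5}, {"travel": [0, 60, 0], "twist": [0, 0, -6], "hand": 0.5}]}}

```text
clock: 12.45
ee_pos: [0.5448, 0.0396, 0.3249]
ee_rot: [0.0, -0.089, 0.996, -0.0]
wrist_force: [0.7, 0.3, -0.7]
gripper_width: 0.499
grip_force: 0.0
```

```bash
python3 - <<'E'
from h import *
go([616.8,298,300],10.3)
E
```

```text
t 12.45 p [544.8  39.6 324.9] psi 100.26 tilt [-1.e-04 -1.e-04 -1.e+00] twist_z -0.04 travel(after twist) [-117.1  241.3   24.9] F [ 0.69  0.3  -0.72] M [0.028 0.019 0.008] w 45.4 g 0.0
```

Request:
{"op": "move_arm", "data": {"steps": [{"travel": [-19.5, 40, 0], "twist": [0, 0, 0], "hand": 0.5}, {"travel": [-19.5, 40, 0], "twist": [0, 0, 0], "hand": 0.5}, {"travel": [-19.5, 40, 0], "twist": [0, 0, 0], "hand": 0.5}, {"travel": [-19.5, 40, 0], "twist": [0, 0, 0], "hand": 0.5}, {"travel": [-19.5, 40, 10], "twist": [0, 0, 0], "hand": 0.5}, {"travel": [-19, 41, 10], "twist": [0, 0, 0], "hand": 0.5}, {"travel": [0, 0, 20], "twist": [0, 0, 0], "hand": 0.5}, {"travel": [0, 0, 0], "twist": [0, 0, 0], "hand": 0.5}]}}

```text
clock: 13.45
ee_pos: [0.6157, 0.2955, 0.2825]
ee_rot: [-0.002, -0.088, 0.996, -0.001]
wrist_force: [0.4, -0.1, -0.0]
gripper_width: 0.498
grip_force: 0.0
```

```bash
python3 - <<'E'
from h import *
go([616.5,298,211],10.3)
E
```

```text
t 13.45 p [615.7 295.5 282.5] psi 100.15 tilt [ 0.0035 -0.0011 -1.    ] twist_z -0.15 travel(after twist) [-1.2  2.4 71.5] F [ 0.42 -0.09 -0.01] M [0.071 0.018 0.025] w 45.3 g 0.0
```

Request:
{"op": "move_arm", "data": {"steps": [{"travel": [-0.8, 1.5, 30], "twist": [0, 0, 0], "hand": 0.5}, {"travel": [0, 0, 30], "twist": [0, 0, 0], "hand": 0.5}, {"travel": [0, 0, 11], "twist": [0, 0, 0], "hand": 0.5}, {"travel": [0, 0, 0], "twist": [0, 0, 0], "hand": 0.5}, {"travel": [0, 0, 0], "twist": [0, 0, 0], "hand": 1}, {"travel": [0, 0, 0], "twist": [0, 0, 0], "hand": 1}]}}

```text
clock: 14.2
ee_pos: [0.6173, 0.298, 0.215]
ee_rot: [0.001, -0.088, 0.996, 0.0]
wrist_force: [0.5, 1.0, -0.0]
gripper_width: 0.312
grip_force: 0.0
```

Request:
{"op": "move_arm", "data": {"steps": [{"travel": [0, 0, 0], "twist": [0, 0, 0], "hand": 1}, {"travel": [0, 0, 0], "twist": [0, 0, 0], "hand": 1}, {"travel": [0, 0, 0], "twist": [0, 0, 0], "hand": 1}], "force": 30}}

```text
clock: 14.58
ee_pos: [0.6171, 0.298, 0.2145]
ee_rot: [0.0, -0.088, 0.996, 0.0]
wrist_force: [-0.1, -1.6, 6.1]
gripper_width: 0.216
grip_force: 30.0
```

```bash
python3 - <<'E'
from h import *
go([616.5,298,211],10.3)
E
```

```text
t 14.57 p [617.1 298.  214.5] psi 100.14 tilt [-9.e-04  1.e-04 -1.e+00] twist_z -0.16 travel(after twist) [0.6 0.1 3.5] F [-0.08 -1.61  6.14] M [-0.216  0.107 -0.02 ] w 19.7 g 30.0
```

Request:
{"op": "move_arm", "data": {"steps": [{"travel": [0, 0, -15], "twist": [0, 0, 0], "hand": 1}, {"travel": [0, 0, -35], "twist": [0, 0, 0], "hand": 1}, {"travel": [0, 0, -35], "twist": [0, 0, 0], "hand": 1}, {"travel": [3, -20, -5], "twist": [0, 0, 0], "hand": 1}, {"travel": [6, -45, 0], "twist": [0, 0, 0], "hand": 1}, {"travel": [10, -45, 0], "twist": [0, 0, 0], "hand": 1}, {"travel": [15, -45, 0], "twist": [0, 0, 0], "hand": 1}, {"travel": [15, -45, 0], "twist": [0, 0, 0], "hand": 1}]}}

```text
clock: 15.58
ee_pos: [0.6026, 0.0901, 0.3028]
ee_rot: [-0.001, -0.088, 0.996, -0.0]
wrist_force: [0.7, -0.8, -2.5]
gripper_width: 0.218
grip_force: 30.0
```

Request:
{"op": "move_arm", "data": {"steps": [{"travel": [15, -40, 0], "twist": [0, 0, 4], "hand": 1}, {"travel": [15, -30, 0], "twist": [0, 0, 4], "hand": 1}, {"travel": [0, -20, 0], "twist": [0, 0, 4], "hand": 1}, {"travel": [0, 0, 0], "twist": [0, 0, 3.8], "hand": 1}, {"travel": [0, 0, 0], "twist": [0, 0, 0], "hand": 1}, {"travel": [0, 0, 0], "twist": [0, 0, 0], "hand": 1}]}}

```text
clock: 16.32
ee_pos: [0.5851, -0.0009, 0.3035]
ee_rot: [-0.0, 0.049, 0.999, 0.0]
wrist_force: [-0.0, 0.2, -2.6]
gripper_width: 0.22
grip_force: 30.0
```

```bash
python3 - <<'E'
from h import *
go([563.9,-153.4,269],-5.7)
im,W,d=cam("wrist"); np.savez("w5.npz",im=im,W=W); cv2.imwrite("pics/w5.png",im)
E
```

```text
t 16.32 p [585.1  -0.9 303.5] psi 84.43 tilt [ 5.e-04  0.e+00 -1.e+00] twist_z 0.13 travel(after twist) [   5.9 -153.9   34.5] F [-0.03  0.21 -2.6 ] M [0.024 0.023 0.013] w 20.0 g 30.0
```

View pics/w5.png

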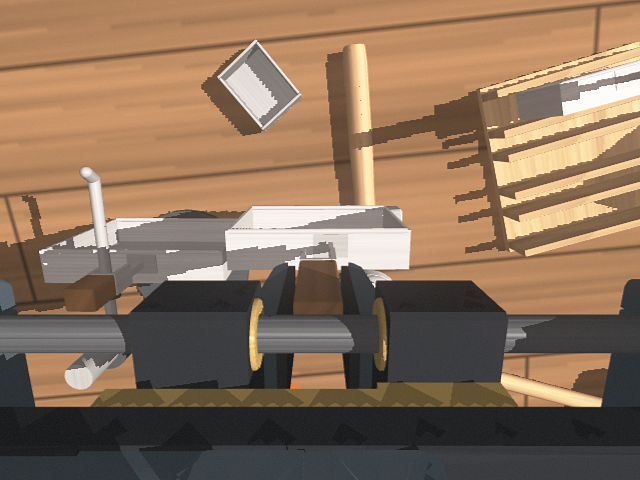

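The middle tray hangs square in the fingers. The large tray's grip is at (90,292) in front of the stop, and the prong's tip is at (90,172). Now I go sideways to the prong.

Request:
{"op": "move_arm", "data": {"steps": [{"travel": [3, 0, 10], "twist": [0, 0, 0], "hand": 1}, {"travel": [3, -10, 15], "twist": [0, 0, 0], "hand": 1}, {"travel": [0, -30, 5], "twist": [0, 0, 0], "hand": 1}, {"travel": [0, -35, 0], "twist": [0, 0, 0], "hand": 1}, {"travel": [0, -35, 0], "twist": [0, 0, 0], "hand": 1}, {"travel": [0, -30, 0], "twist": [0, 0, 0], "hand": 1}, {"travel": [0, -14, 0], "twist": [0, 0, 0], "hand": 1}, {"travel": [0, 0, 0], "twist": [0, 0, 0], "hand": 1}]}}

```text
clock: 17.38
ee_pos: [0.5635, -0.1541, 0.2732]
ee_rot: [-0.0, 0.05, 0.999, 0.0]
wrist_force: [0.3, -0.2, -2.3]
gripper_width: 0.215
grip_force: 30.0
```

```bash
cat > al.py <<'E'
from h import *
import sys
go([float(a) for a in sys.argv[1:4]],-5.7)
p,R,s=pose()
im,W,d=cam("wrist"); W=W*1000; T=(W-p)@R; np.savez("al.npz",im=im,W=W)
m=(W[...,2]>188)&(W[...,2]<202)&(W[...,0]<p[0]-12)&(W[...,0]>528)&(abs(T[...,1])<12); q=T[m]; w=W[m]
l=cv2.fitLine(q[:,:2].astype(np.float32),cv2.DIST_HUBER,0,.01,.01).ravel(); print(len(q),"prong: tool y at x=0:",l[3]-l[1]/l[0]*l[2],"yaw err",np.degrees(np.arctan(l[1]/l[0])),"ztop",np.percentile(w[:,2],[50,90,98]).round(1))
E
python3 al.py 563.9 -153.4 240
```

```text
t 17.38 p [ 563.5 -154.1  273.2] psi 84.28 tilt [ 7.e-04  3.e-04 -1.e+00] twist_z -0.02 travel(after twist) [-0.3  0.7 33.2] F [ 0.27 -0.25 -2.3 ] M [-0.064  0.037  0.032] w 19.5 g 30.0
495 prong: tool y at x=0: 1.0244019 yaw err -0.06836158 ztop [197.6 198.8 199.3]
```

Request:
{"op": "move_arm", "data": {"steps": [{"travel": [0, 0.4, 10], "twist": [0, 0, 0], "hand": 1}, {"travel": [0, 0, 10], "twist": [0, 0, 0], "hand": 1}, {"travel": [0, 0, 8], "twist": [0, 0, 0], "hand": 1}, {"travel": [0, 0, 0], "twist": [0, 0, 0], "hand": 1}, {"travel": [0, 0, 2], "twist": [0, 0, 0], "hand": 1}, {"travel": [0, 0, 1], "twist": [0, 0, 0], "hand": 1}, {"travel": [0, 0, 0], "twist": [0, 0, 0], "hand": 1}]}}

```text
clock: 18.3
ee_pos: [0.564, -0.1533, 0.243]
ee_rot: [0.0, 0.049, 0.999, -0.0]
wrist_force: [0.6, 0.3, -2.2]
gripper_width: 0.217
grip_force: 30.0
```

Request:
{"op": "move_arm", "data": {"steps": [{"travel": [0, 0, 1], "twist": [0, 0, 0], "hand": 1}, {"travel": [0, 0, 0], "twist": [0, 0, 0], "hand": 1}]}}

```text
clock: 18.55
ee_pos: [0.564, -0.1533, 0.2418]
ee_rot: [-0.0, 0.049, 0.999, 0.0]
wrist_force: [-0.7, 0.2, -1.4]
gripper_width: 0.217
grip_force: 30.0
```

Request:
{"op": "move_arm", "data": {"steps": [{"travel": [0, 0, 0.7], "twist": [0, 0, 0], "hand": 1}, {"travel": [0, 0, 0], "twist": [0, 0, 0], "hand": 1}]}}

```text
clock: 18.8
ee_pos: [0.5639, -0.1533, 0.2411]
ee_rot: [-0.0, 0.049, 0.999, 0.0]
wrist_force: [0.1, 0.5, -2.4]
gripper_width: 0.219
grip_force: 30.0
```

Request:
{"op": "move_arm", "data": {"steps": [{"travel": [0, 0, 0.7], "twist": [0, 0, 0], "hand": 1}, {"travel": [0, 0, 0], "twist": [0, 0, 0], "hand": 1}]}}

```text
clock: 19.05
ee_pos: [0.564, -0.1533, 0.2404]
ee_rot: [-0.0, 0.049, 0.999, 0.0]
wrist_force: [0.8, 0.6, -2.3]
gripper_width: 0.218
grip_force: 30.0
```

Request:
{"op": "move_arm", "data": {"steps": [{"travel": [0, 0, 0.6], "twist": [0, 0, 0], "hand": 1}, {"travel": [0, 0, 0], "twist": [0, 0, 0], "hand": 1}]}}

```text
clock: 19.3
ee_pos: [0.564, -0.1533, 0.2398]
ee_rot: [-0.0, 0.049, 0.999, 0.0]
wrist_force: [0.1, -0.1, -2.5]
gripper_width: 0.215
grip_force: 30.0
```

Request:
{"op": "move_arm", "data": {"steps": [{"travel": [0, 0, 0.4], "twist": [0, 0, 0], "hand": 1}, {"travel": [0, 0, 0], "twist": [0, 0, 0], "hand": 1}]}}

```text
clock: 19.55
ee_pos: [0.564, -0.1533, 0.2394]
ee_rot: [-0.0, 0.049, 0.999, 0.0]
wrist_force: [-1.0, 0.0, -2.0]
gripper_width: 0.217
grip_force: 30.0
```

Request:
{"op": "move_arm", "data": {"steps": [{"travel": [0, 0, 0.4], "twist": [0, 0, 0], "hand": 1}, {"travel": [0, 0, 0], "twist": [0, 0, 0], "hand": 1}]}}

```text
clock: 19.8
ee_pos: [0.564, -0.1533, 0.239]
ee_rot: [-0.0, 0.049, 0.999, -0.0]
wrist_force: [-0.4, 0.1, -1.5]
gripper_width: 0.217
grip_force: 30.0
```

Request:
{"op": "move_arm", "data": {"steps": [{"travel": [0, 0, 0.3], "twist": [0, 0, 0], "hand": 1}, {"travel": [0, 0, 0], "twist": [0, 0, 0], "hand": 1}]}}

```text
clock: 20.05
ee_pos: [0.564, -0.1533, 0.2388]
ee_rot: [0.0, 0.049, 0.999, -0.0]
wrist_force: [-0.2, 0.7, -0.8]
gripper_width: 0.215
grip_force: 30.0
```

Request:
{"op": "move_arm", "data": {"steps": [{"travel": [0, 0, 0], "twist": [0, 0, 0], "hand": 1}, {"travel": [-4, 0, 0], "twist": [0, 0, 0], "hand": 1}, {"travel": [-4, 0, 0], "twist": [0, 0, 0], "hand": 1}, {"travel": [-4, 0, 0], "twist": [0, 0, 0], "hand": 1}, {"travel": [-4, 0, 0], "twist": [0, 0, 0], "hand": 1}, {"travel": [-1, 0, 0], "twist": [0, 0, 0], "hand": 1}, {"travel": [0, 0, 0], "twist": [0, 0, 0], "hand": 1}]}}

```text
clock: 20.92
ee_pos: [0.581, -0.155, 0.2388]
ee_rot: [0.0, 0.049, 0.999, -0.0]
wrist_force: [0.2, -0.1, -0.1]
gripper_width: 0.215
grip_force: 30.0
```

Request:
{"op": "move_arm", "data": {"steps": [{"travel": [-1, 0, 0], "twist": [0, 0, 0], "hand": 1}, {"travel": [0, 0, 0], "twist": [0, 0, 0], "hand": 1}]}}

```text
clock: 21.18
ee_pos: [0.5819, -0.1551, 0.2388]
ee_rot: [0.0, 0.049, 0.999, -0.0]
wrist_force: [-1.1, 1.6, 0.5]
gripper_width: 0.22
grip_force: 30.0
```

Request:
{"op": "move_arm", "data": {"steps": [{"travel": [-1, 0, 0], "twist": [0, 0, 0], "hand": 1}, {"travel": [0, 0, 0], "twist": [0, 0, 0], "hand": 1}]}}

```text
clock: 21.42
ee_pos: [0.5829, -0.1552, 0.2387]
ee_rot: [-0.0, 0.049, 0.999, -0.0]
wrist_force: [-0.6, 0.6, -0.2]
gripper_width: 0.216
grip_force: 30.0
```

Request:
{"op": "move_arm", "data": {"steps": [{"travel": [-1, 0, 0], "twist": [0, 0, 0], "hand": 1}, {"travel": [0, 0, 0], "twist": [0, 0, 0], "hand": 1}]}}

```text
clock: 21.68
ee_pos: [0.5838, -0.1553, 0.2386]
ee_rot: [-0.0, 0.049, 0.999, 0.0]
wrist_force: [-1.9, 0.5, 0.1]
gripper_width: 0.217
grip_force: 30.0
```

Request:
{"op": "move_arm", "data": {"steps": [{"travel": [-0.7, 0, 0], "twist": [0, 0, 0], "hand": 1}, {"travel": [0, 0, 0], "twist": [0, 0, 0], "hand": 1}]}}

```text
clock: 21.92
ee_pos: [0.5841, -0.1553, 0.2385]
ee_rot: [-0.001, 0.049, 0.999, 0.0]
wrist_force: [-5.4, 0.8, 1.4]
gripper_width: 0.22
grip_force: 30.0
```

Request:
{"op": "move_arm", "data": {"steps": [{"travel": [0.6, 0, 0], "twist": [0, 0, 0], "hand": 1}, {"travel": [0, 0, 0], "twist": [0, 0, 0], "hand": 0.5}, {"travel": [0, 0, 0], "twist": [0, 0, 0], "hand": 0.5}, {"travel": [0, 0, 0], "twist": [0, 0, 0], "hand": 0.5}, {"travel": [0, 0, -10], "twist": [0, 0, 0], "hand": 0.5}, {"travel": [0, 0, -30], "twist": [0, 0, 0], "hand": 0.5}, {"travel": [0, 0, -40], "twist": [0, 0, 0], "hand": 0.5}, {"travel": [30, 30, -20], "twist": [0, 0, 0], "hand": 0.5}]}}

```text
clock: 22.92
ee_pos: [0.5584, -0.1233, 0.3416]
ee_rot: [0.002, 0.05, 0.999, -0.0]
wrist_force: [-0.1, 0.0, 0.3]
gripper_width: 0.502
grip_force: 0.0
```

Request:
{"op": "move_arm", "data": {"steps": [{"travel": [30, 50, 0], "twist": [0, 0, -5.3], "hand": 0.5}, {"travel": [0, 50, 0], "twist": [0, 0, -5.3], "hand": 0.5}, {"travel": [0, 50, 0], "twist": [0, 0, -5.4], "hand": 0.5}, {"travel": [0, 30, 0], "twist": [0, 0, 0], "hand": 0.5}, {"travel": [0, 0, 0], "twist": [0, 0, 0], "hand": 0.5}]}}

```text
clock: 23.55
ee_pos: [0.5226, 0.0611, 0.3395]
ee_rot: [0.0, -0.091, 0.996, 0.0]
wrist_force: [0.3, -0.1, -0.2]
gripper_width: 0.501
grip_force: 0.0
```

```bash
python3 - <<'E'
from h import *
go([488.6,275.1,231],10.3)
im,W,d=cam("scene"); W=W*1000; hsv=cv2.cvtColor(im,cv2.COLOR_BGR2HSV)
m=(W[...,2]>205)&(W[...,2]<270)&(abs(W[...,0]-590)<30)&(abs(W[...,1]+157)<20)&(hsv[...,1]>90)&(hsv[...,0]<20)
q=W[m]; print(len(q))
for a,b in((240,265),(205,225)):
    k=q[(q[:,2]>a)&(q[:,2]<b)]; print(len(k),k.min(0).round(1),k.mean(0).round(1),k.max(0).round(1))
cv2.imwrite("pics/c6.png",cv2.resize(im[190:340,210:350],(560,600)))
E
```

```text
t 23.55 p [522.6  61.1 339.5] psi 100.48 tilt [-9.e-04  0.e+00 -1.e+00] twist_z 0.18 travel(after twist) [ -4.8 216.6 108.5] F [ 0.33 -0.08 -0.25] M [ 0.034  0.021 -0.026] w 45.6 g 0.0
326
128 [ 576.1 -166.1  240.1] [ 588.3 -155.   253.4] [ 595.  -145.3  262.2]
90 [ 578.8 -168.   205.1] [ 602.1 -154.1  215.8] [ 610.1 -145.6  224.9]
```

View pics/c6.png

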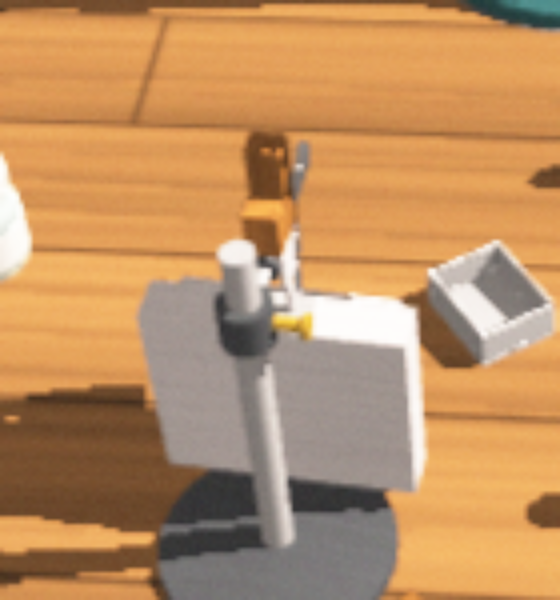

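Both trays hang nested: the middle's grip at (267,165) stands above the large's at (265,225), behind the post. Now the smallest.

Request:
{"op": "move_arm", "data": {"steps": [{"travel": [-1, 40, 0], "twist": [0, 0, 0.2], "hand": 0.5}, {"travel": [-1, 45, 0], "twist": [0, 0, 0], "hand": 0.5}, {"travel": [-1, 45, 0], "twist": [0, 0, 0], "hand": 0.5}, {"travel": [-1, 45, 10], "twist": [0, 0, 0], "hand": 0.5}, {"travel": [-1, 30, 10], "twist": [0, 0, 0], "hand": 0.5}, {"travel": [0, 12, 20], "twist": [0, 0, 0], "hand": 0.5}, {"travel": [0, 0, 0], "twist": [0, 0, 0], "hand": 0.5}, {"travel": [0, 0, 0], "twist": [0, 0, 0], "hand": 0.5}]}}

```text
clock: 24.6
ee_pos: [0.4898, 0.273, 0.2989]
ee_rot: [-0.0, -0.088, 0.996, -0.0]
wrist_force: [0.1, -0.6, 0.7]
gripper_width: 0.502
grip_force: 0.0
```

```bash
python3 - <<'E'
from h import *
go([488.6,275.1,231],10.3)
E
```

```text
t 24.6 p [489.8 273.  298.9] psi 100.09 tilt [ 0.e+00 -2.e-04 -1.e+00] twist_z -0.21 travel(after twist) [ 0.8  2.3 67.9] F [ 0.13 -0.64  0.72] M [ 0.093  0.009 -0.028] w 45.7 g 0.0
```

Request:
{"op": "move_arm", "data": {"steps": [{"travel": [0.8, 2.2, 25], "twist": [0, 0, 0], "hand": 0.5}, {"travel": [0, 0, 30], "twist": [0, 0, 0], "hand": 0.5}, {"travel": [0, 0, 13], "twist": [0, 0, 0], "hand": 0.5}, {"travel": [0, 0, 0], "twist": [0, 0, 0], "hand": 0.5}, {"travel": [0, 0, 0], "twist": [0, 0, 0], "hand": 1}, {"travel": [0, 0, 0], "twist": [0, 0, 0], "hand": 1}, {"travel": [0, 0, 0], "twist": [0, 0, 0], "hand": 1}, {"travel": [0, 0, 0], "twist": [0, 0, 0], "hand": 1}], "force": 30}}

```text
clock: 25.6
ee_pos: [0.4885, 0.2762, 0.2313]
ee_rot: [0.0, -0.088, 0.996, 0.0]
wrist_force: [-0.5, -1.0, 3.6]
gripper_width: 0.217
grip_force: 30.0
```

Request:
{"op": "move_arm", "data": {"steps": [{"travel": [0, 0, 0], "twist": [0, 0, 0], "hand": 1}, {"travel": [0, 0, 0], "twist": [0, 0, 0], "hand": 1}]}}

```text
clock: 25.85
ee_pos: [0.4885, 0.2762, 0.2313]
ee_rot: [0.0, -0.088, 0.996, 0.0]
wrist_force: [0.5, -1.4, 7.0]
gripper_width: 0.215
grip_force: 30.0
```

```bash
python3 - <<'E'
from h import *
go([544,-151.4,302],-5.7)
E
```

```text
t 25.85 p [488.5 276.2 231.3] psi 100.15 tilt [-9.e-04  1.e-04 -1.e+00] twist_z 15.85 travel(after twist) [ -97.7 -420.   -70.7] F [ 0.45 -1.39  7.01] M [-0.241  0.003 -0.022] w 19.6 g 30.0
```

Request:
{"op": "move_arm", "data": {"steps": [{"travel": [0, 0, -15], "twist": [0, 0, 0], "hand": 1}, {"travel": [0, 0, -35], "twist": [0, 0, 0], "hand": 1}, {"travel": [0, 0, -30], "twist": [0, 0, 0], "hand": 1}, {"travel": [-3, -20, 0], "twist": [0, 0, 0], "hand": 1}, {"travel": [-4, -45, 0], "twist": [0, 0, 0], "hand": 1}, {"travel": [-4, -45, 0], "twist": [0, 0, 0], "hand": 1}, {"travel": [-4, -45, 0], "twist": [0, 0, 0], "hand": 1}, {"travel": [-3, -45, 0], "twist": [0, 0, 0], "hand": 1}]}}

```text
clock: 26.85
ee_pos: [0.5407, 0.0799, 0.3096]
ee_rot: [-0.001, -0.088, 0.996, -0.0]
wrist_force: [0.4, 0.9, -0.9]
gripper_width: 0.216
grip_force: 30.0
```

Request:
{"op": "move_arm", "data": {"steps": [{"travel": [0, -40, 0], "twist": [0, 0, 4], "hand": 1}, {"travel": [0, -35, 0], "twist": [0, 0, 4], "hand": 1}, {"travel": [0, -20, 0], "twist": [0, 0, 4], "hand": 1}, {"travel": [0, 0, 0], "twist": [0, 0, 3.9], "hand": 1}, {"travel": [0, 0, 0], "twist": [0, 0, 0], "hand": 1}, {"travel": [0, 0, 0], "twist": [0, 0, 0], "hand": 1}]}}

```text
clock: 27.6
ee_pos: [0.5524, -0.0116, 0.3104]
ee_rot: [-0.0, 0.049, 0.999, 0.0]
wrist_force: [0.4, -0.4, -1.4]
gripper_width: 0.215
grip_force: 30.0
```

```bash
python3 - <<'E'
from h import *
go([547.8,-151.7,301],-5.7)
E
```

```text
t 27.6 p [552.4 -11.6 310.4] psi 84.33 tilt [ 5.e-04  0.e+00 -1.e+00] twist_z 0.03 travel(after twist) [  -9.3 -139.9    9.4] F [ 0.43 -0.42 -1.4 ] M [-0.006  0.045 -0.002] w 19.6 g 30.0
```

Request:
{"op": "move_arm", "data": {"steps": [{"travel": [-5, 0, 5], "twist": [0, 0, 0], "hand": 1}, {"travel": [-4.3, -15, 4.5], "twist": [0, 0, 0], "hand": 1}, {"travel": [0, -30, 0], "twist": [0, 0, 0], "hand": 1}, {"travel": [0, -35, 0], "twist": [0, 0, 0], "hand": 1}, {"travel": [0, -30, 0], "twist": [0, 0, 0], "hand": 1}, {"travel": [0, -20, 0], "twist": [0, 0, 0], "hand": 1}, {"travel": [0, -9.5, 0], "twist": [0, 0, 0], "hand": 1}, {"travel": [0, 0, 0], "twist": [0, 0, 0], "hand": 1}]}}

```text
clock: 28.6
ee_pos: [0.5479, -0.1517, 0.3011]
ee_rot: [-0.0, 0.05, 0.999, 0.0]
wrist_force: [0.6, -0.3, -2.6]
gripper_width: 0.221
grip_force: 30.0
```

```bash
python3 al.py 547.8 -151.7 268
```

```text
t 28.6 p [ 547.9 -151.7  301.1] psi 84.22 tilt [ 2.e-04  1.e-04 -1.e+00] twist_z -0.08 travel(after twist) [ 0.1 -0.  33.1] F [ 0.61 -0.35 -2.63] M [-0.036  0.061 -0.02 ] w 20.1 g 30.0
139 prong: tool y at x=0: -15.324393 yaw err 43.707706 ztop [197.  198.3 198.9]
```

```bash
python3 - <<'E'
from h import *
p,R,s=pose(); W=np.load("al.npz")["W"]; T=(W-p)@R
for a in range(514,548,3):
    m=(W[...,2]>185)&(W[...,2]<208)&(W[...,0]>=a)&(W[...,0]<a+3)&(abs(T[...,1])<14)
    q=T[m]; w=W[m]
    if len(q): print(a,len(q),"tool y",q[:,1].min().round(1),np.median(q[:,1]).round(2),q[:,1].max().round(1),"z",np.median(w[:,2]).round(1))
E
```

```text
514 8 tool y -2.3 -1.24 1.1 z 203.9
517 49 tool y -4.3 -0.25 3.1 z 204.4
520 48 tool y -4.3 -0.25 3.1 z 204.8
523 42 tool y -4.4 -0.92 3.2 z 201.0
526 45 tool y -4.4 -0.24 3.2 z 196.9
529 52 tool y -4.4 -0.92 3.2 z 197.0
532 54 tool y -4.4 -0.24 3.3 z 197.0
535 49 tool y -4.4 -0.24 3.3 z 197.0
538 48 tool y -4.4 -0.58 3.3 z 196.8
541 54 tool y -4.5 -0.93 3.3 z 197.3
544 56 tool y -4.5 0.12 8.5 z 196.7
547 32 tool y -4.5 0.47 6.1 z 197.1
```

Request:
{"op": "move_arm", "data": {"steps": [{"travel": [0, -0.5, 10], "twist": [0, 0, 0], "hand": 1}, {"travel": [0, 0, 10], "twist": [0, 0, 0], "hand": 1}, {"travel": [0, 0, 8], "twist": [0, 0, 0], "hand": 1}, {"travel": [0, 0, 0], "twist": [0, 0, 0], "hand": 1}, {"travel": [0, 0, 1], "twist": [0, 0, 0], "hand": 1}, {"travel": [0, 0, 1], "twist": [0, 0, 0], "hand": 1}, {"travel": [0, 0, 0], "twist": [0, 0, 0], "hand": 1}]}}

```text
clock: 29.52
ee_pos: [0.5479, -0.152, 0.2713]
ee_rot: [0.0, 0.05, 0.999, -0.0]
wrist_force: [0.1, 0.1, -2.8]
gripper_width: 0.218
grip_force: 30.0
```

Request:
{"op": "move_arm", "data": {"steps": [{"travel": [0, 0, 1], "twist": [0, 0, 0], "hand": 1}, {"travel": [0, 0, 0], "twist": [0, 0, 0], "hand": 1}]}}

```text
clock: 29.78
ee_pos: [0.5478, -0.152, 0.2702]
ee_rot: [-0.0, 0.05, 0.999, -0.0]
wrist_force: [-0.4, -0.0, -1.8]
gripper_width: 0.217
grip_force: 30.0
```

Request:
{"op": "move_arm", "data": {"steps": [{"travel": [0, 0, 1], "twist": [0, 0, 0], "hand": 1}, {"travel": [0, 0, 0], "twist": [0, 0, 0], "hand": 1}]}}

```text
clock: 30.02
ee_pos: [0.5478, -0.152, 0.2691]
ee_rot: [-0.0, 0.05, 0.999, 0.0]
wrist_force: [-0.5, 0.2, -1.5]
gripper_width: 0.218
grip_force: 30.0
```

Request:
{"op": "move_arm", "data": {"steps": [{"travel": [0, 0, 0.6], "twist": [0, 0, 0], "hand": 1}, {"travel": [0, 0, 0], "twist": [0, 0, 0], "hand": 1}]}}

```text
clock: 30.28
ee_pos: [0.5478, -0.152, 0.2686]
ee_rot: [-0.0, 0.05, 0.999, 0.0]
wrist_force: [-0.2, -0.4, -2.0]
gripper_width: 0.22
grip_force: 30.0
```

Request:
{"op": "move_arm", "data": {"steps": [{"travel": [0, 0, 0.5], "twist": [0, 0, 0], "hand": 1}, {"travel": [0, 0, 0], "twist": [0, 0, 0], "hand": 1}]}}

```text
clock: 30.52
ee_pos: [0.5478, -0.152, 0.2681]
ee_rot: [-0.0, 0.05, 0.999, 0.0]
wrist_force: [0.8, 0.0, -2.0]
gripper_width: 0.215
grip_force: 30.0
```

Request:
{"op": "move_arm", "data": {"steps": [{"travel": [0, 0, 0.5], "twist": [0, 0, 0], "hand": 1}, {"travel": [0, 0, 0], "twist": [0, 0, 0], "hand": 1}]}}

```text
clock: 30.78
ee_pos: [0.5478, -0.152, 0.2676]
ee_rot: [-0.0, 0.05, 0.999, 0.0]
wrist_force: [-0.2, -0.3, -2.3]
gripper_width: 0.221
grip_force: 30.0
```

Request:
{"op": "move_arm", "data": {"steps": [{"travel": [0, 0, 0.4], "twist": [0, 0, 0], "hand": 1}, {"travel": [0, 0, 0], "twist": [0, 0, 0], "hand": 1}]}}

```text
clock: 31.02
ee_pos: [0.5479, -0.152, 0.2673]
ee_rot: [0.0, 0.05, 0.999, -0.0]
wrist_force: [-0.4, 0.1, -1.0]
gripper_width: 0.221
grip_force: 30.0
```

Request:
{"op": "move_arm", "data": {"steps": [{"travel": [0, 0, 0.3], "twist": [0, 0, 0], "hand": 1}, {"travel": [0, 0, 0], "twist": [0, 0, 0], "hand": 1}, {"travel": [0, 0, 0], "twist": [0, 0, 0], "hand": 1}]}}

```text
clock: 31.4
ee_pos: [0.5479, -0.152, 0.267]
ee_rot: [0.0, 0.05, 0.999, -0.0]
wrist_force: [-0.2, 0.6, 0.4]
gripper_width: 0.218
grip_force: 30.0
```

Request:
{"op": "move_arm", "data": {"steps": [{"travel": [0, 0, 0.2], "twist": [0, 0, 0], "hand": 1}, {"travel": [0, 0, 0], "twist": [0, 0, 0], "hand": 1}]}}

```text
clock: 31.65
ee_pos: [0.5479, -0.152, 0.2668]
ee_rot: [0.0, 0.05, 0.999, -0.0]
wrist_force: [-1.1, 1.1, 1.3]
gripper_width: 0.218
grip_force: 30.0
```

Request:
{"op": "move_arm", "data": {"steps": [{"travel": [-4, 0, 0], "twist": [0, 0, 0], "hand": 1}, {"travel": [-4, 0, 0], "twist": [0, 0, 0], "hand": 1}, {"travel": [-4, 0, 0], "twist": [0, 0, 0], "hand": 1}, {"travel": [-4, 0, 0], "twist": [0, 0, 0], "hand": 1}, {"travel": [-1, 0, 0], "twist": [0, 0, 0], "hand": 1}, {"travel": [0, 0, 0], "twist": [0, 0, 0], "hand": 1}]}}

```text
clock: 32.4
ee_pos: [0.5649, -0.1537, 0.2667]
ee_rot: [0.0, 0.05, 0.999, -0.0]
wrist_force: [-1.4, 0.1, 1.8]
gripper_width: 0.218
grip_force: 30.0
```

Request:
{"op": "move_arm", "data": {"steps": [{"travel": [-1, 0, 0], "twist": [0, 0, 0], "hand": 1}, {"travel": [0, 0, 0], "twist": [0, 0, 0], "hand": 1}]}}

```text
clock: 32.65
ee_pos: [0.5658, -0.1538, 0.2667]
ee_rot: [0.0, 0.05, 0.999, -0.0]
wrist_force: [-1.6, 0.2, 2.3]
gripper_width: 0.214
grip_force: 30.0
```

Request:
{"op": "move_arm", "data": {"steps": [{"travel": [-1, 0, 0], "twist": [0, 0, 0], "hand": 1}, {"travel": [0, 0, 0], "twist": [0, 0, 0], "hand": 1}]}}

```text
clock: 32.9
ee_pos: [0.5668, -0.1539, 0.2667]
ee_rot: [0.0, 0.05, 0.999, -0.0]
wrist_force: [-2.0, 0.8, 1.4]
gripper_width: 0.215
grip_force: 30.0
```

Request:
{"op": "move_arm", "data": {"steps": [{"travel": [-0.7, 0, 0], "twist": [0, 0, 0], "hand": 1}, {"travel": [0, 0, 0], "twist": [0, 0, 0], "hand": 1}]}}

```text
clock: 33.15
ee_pos: [0.5674, -0.1539, 0.2667]
ee_rot: [-0.0, 0.05, 0.999, 0.0]
wrist_force: [-3.6, 0.4, 2.0]
gripper_width: 0.217
grip_force: 30.0
```

Request:
{"op": "move_arm", "data": {"steps": [{"travel": [-0.7, 0, 0], "twist": [0, 0, 0], "hand": 1}, {"travel": [0, 0, 0], "twist": [0, 0, 0], "hand": 1}]}}

```text
clock: 33.4
ee_pos: [0.5681, -0.154, 0.2667]
ee_rot: [-0.0, 0.05, 0.999, -0.0]
wrist_force: [-3.7, 0.6, 2.4]
gripper_width: 0.216
grip_force: 30.0
```

Request:
{"op": "move_arm", "data": {"steps": [{"travel": [-0.5, 0, 0], "twist": [0, 0, 0], "hand": 1}, {"travel": [0, 0, 0], "twist": [0, 0, 0], "hand": 1}]}}

```text
clock: 33.65
ee_pos: [0.5686, -0.1541, 0.2667]
ee_rot: [-0.0, 0.05, 0.999, -0.0]
wrist_force: [-3.2, -0.4, 1.2]
gripper_width: 0.218
grip_force: 30.0
```

Request:
{"op": "move_arm", "data": {"steps": [{"travel": [-0.7, 0, 0], "twist": [0, 0, 0], "hand": 1}, {"travel": [0, 0, 0], "twist": [0, 0, 0], "hand": 1}]}}

```text
clock: 33.9
ee_pos: [0.5693, -0.1542, 0.2667]
ee_rot: [-0.0, 0.05, 0.999, -0.0]
wrist_force: [-5.3, 0.6, 2.6]
gripper_width: 0.214
grip_force: 30.0
```

Request:
{"op": "move_arm", "data": {"steps": [{"travel": [-0.5, 0, 0], "twist": [0, 0, 0], "hand": 1}, {"travel": [0, 0, 0], "twist": [0, 0, 0], "hand": 1}]}}

```text
clock: 34.15
ee_pos: [0.5698, -0.1542, 0.2667]
ee_rot: [-0.0, 0.05, 0.999, -0.0]
wrist_force: [-4.7, -1.0, 2.1]
gripper_width: 0.215
grip_force: 30.0
```

```bash
python3 - <<'E'
from h import *
im,W,d=cam("scene"); np.savez("s7.npz",im=im,W=W)
cv2.imwrite("pics/c7.png",cv2.resize(im[170:330,210:350],(525,600),interpolation=2))
go([568,-154,267],-5.7)
E
```

```text
t 34.2 p [ 569.8 -154.3  266.7] psi 84.24 tilt [ 2.e-04 -0.e+00 -1.e+00] twist_z -0.06 travel(after twist) [ 1.8  0.1 -0.3] F [-5.03  0.66  2.23] M [-0.041  1.243 -0.002] w 20.0 g 30.0
```

The slowly rising force and the 1.2 Nm moment mean the crook is butting while the tall grip pivots in the pads. I'll back off a little and release.

Request:
{"op": "move_arm", "data": {"steps": [{"travel": [1, 0, 0], "twist": [0, 0, 0], "hand": 1}, {"travel": [0.5, 0, 0], "twist": [0, 0, 0], "hand": 1}, {"travel": [0, 0, 0], "twist": [0, 0, 0], "hand": 1}]}}

```text
clock: 34.58
ee_pos: [0.5688, -0.1542, 0.2669]
ee_rot: [0.001, 0.05, 0.999, -0.0]
wrist_force: [1.4, -1.1, 1.8]
gripper_width: 0.214
grip_force: 30.0
```

Request:
{"op": "move_arm", "data": {"steps": [{"travel": [0, 0, 0], "twist": [0, 0, 0], "hand": 0.5}, {"travel": [0, 0, 0], "twist": [0, 0, 0], "hand": 0.5}, {"travel": [0, 0, 0], "twist": [0, 0, 0], "hand": 0.5}, {"travel": [0, 0, -10], "twist": [0, 0, 0], "hand": 0.5}, {"travel": [0, 0, -30], "twist": [0, 0, 0], "hand": 0.5}, {"travel": [0, 0, -40], "twist": [0, 0, 0], "hand": 0.5}, {"travel": [40, 40, -10], "twist": [0, 0, 0], "hand": 0.5}, {"travel": [0, 55, 0], "twist": [0, 0, 0], "hand": 0.5}]}}

```text
clock: 35.58
ee_pos: [0.537, -0.0552, 0.3588]
ee_rot: [0.001, 0.051, 0.999, -0.0]
wrist_force: [1.3, -0.4, 0.5]
gripper_width: 0.498
grip_force: 0.0
```

Request:
{"op": "move_arm", "data": {"steps": [{"travel": [0, 20, 0], "twist": [0, 0, 0], "hand": 0.5}, {"travel": [0, 0, 0], "twist": [0, 0, 0], "hand": 0.5}, {"travel": [0, 0, 0], "twist": [0, 0, 0], "hand": 0.5}]}}

```text
clock: 35.95
ee_pos: [0.5402, -0.0364, 0.3568]
ee_rot: [-0.0, 0.05, 0.999, -0.0]
wrist_force: [0.6, -0.2, 0.9]
gripper_width: 0.5
grip_force: 0.0
```

```bash
python3 - <<'E'
from h import *
go([568,-154,267],-5.7)
im,W,d=cam("wrist"); np.savez("w8.npz",im=im,W=W); W=W*1000
im2,W2,_=cam("scene"); np.savez("s8.npz",im=im2,W=W2); W2=W2*1000
u=np.array([.9951,-.0988]); v=np.array([.0988,.9951]); h=np.array([607.7,-157.7])
for n,i,w in(("w",im,W),("s",im2,W2)):
    hsv=cv2.cvtColor(i,cv2.COLOR_BGR2HSV); a=(w[...,:2]-h)@u; b=(w[...,:2]-h)@v
    br=(hsv[...,1]>90)&(hsv[...,0]<20)&(abs(b)<18)&(a>-75)&(a<10)
    for nm,lo,hi in(("L top",226,234),("M top",257,265),("S top",288,297),("L",205,225),("M",234,255),("S",266,286)):
        m=br&(w[...,2]>lo)&(w[...,2]<hi)
        if m.sum()>8: print(n,nm,m.sum(),"a",np.percentile(a[m],[3,50,97]).round(1),"b",np.percentile(b[m],[3,50,97]).round(1))
cv2.imwrite("pics/c8.png",np.hstack([cv2.resize(im,(480,360))[:, :],cv2.resize(im2[150:330,220:350],(260,360),interpolation=2)]))
E
```

```text
t 35.95 p [540.2 -36.4 356.8] psi 84.23 tilt [ 1.e-04 -2.e-04 -1.e+00] twist_z -0.07 travel(after twist) [ -39.3 -114.3   89.8] F [ 0.59 -0.19  0.94] M [0.013 0.027 0.042] w 45.5 g 0.0
w L top 94 a [-48.6 -48.2 -46.7] b [-9.2  0.5  9. ]
w L 263 a [-49.  -48.4 -39.6] b [-9.1  3.7  9. ]
w M 29 a [-48.5 -48.2 -47.7] b [-8.6  1.   7.7]
s L top 78 a [-37.8 -11.8  -0.2] b [-9.5  1.8  9.4]
s M top 80 a [-36.4 -26.  -13.9] b [-9.9  0.3  8.4]
s S top 60 a [-46.3 -36.7 -30.8] b [-10.8  -1.8   8.4]
s L 103 a [-41.5  -1.7   1.3] b [-9.3  6.2  9.3]
s M 103 a [-44.3 -16.5 -14.2] b [-9.1  4.1  9.4]
s S 87 a [-43.4 -31.7 -29.6] b [-10.2   1.3   8.7]
```

View pics/c8.png

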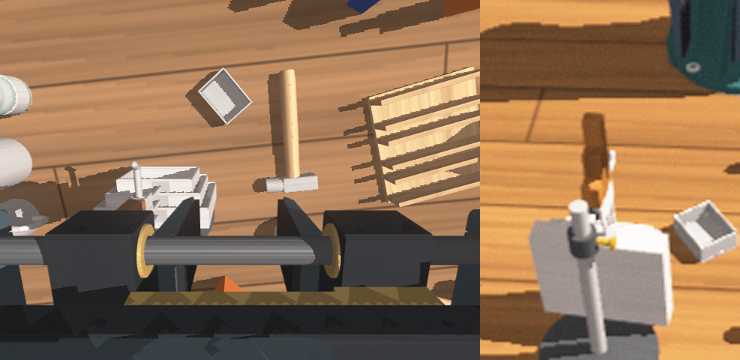

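All three hang nested. The wrist view shows the stacked rims at (165,195), and the scene view shows the three grips stepped at (595,130–190). The whole stack spans about 48 mm from the stop, so the crooks butt. I'm handing it in.

```bash
python3 -c "
from station import hand_in; print(hand_in())"
```

```text
the job is handed in; nothing more can be done
None
```

I hung the three trays nested on the hook, largest, then middle, then smallest, laying each gently on the prong and sliding it home. The job is handed in at about 36 s of the 72 s allowed. The system gave no verdict, but the last camera check showed the three crooks butted and the stack about 48 mm deep, as it should be.

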